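# Offer up the loose hinge leaf and hold it for the pin

## Task

A hinge leaf is screwed to the wooden jamb block in the vice: take the leaf that mates with it, the one with a single centre knuckle, out of the yellow parts bin and ease its knuckle, without forcing it, into the gap between the two fixed knuckles until all the pin holes are in line. Finish while still holding it there in the gripper, in the air and not pressed hard against the fixed leaf, so that a colleague could push the hinge pin straight through. Leave the other parts in the bin and the things on the bench where they are.

Things in the scene. Friction and masses are not known exactly. Their poses are not given: they have to be found in the camera images.
- leaf_mid (a point): The wanted loose steel hinge leaf, flat in the bin: plate 52 (x) by 48 (y) by 8 mm thick, about 0.2 kg; grip it across x. One knuckle, a barrel 16 mm long, 20 mm in diameter, 10 mm hole, juts from the middle of its -y edge and stands proud of the upper face. Point: middle of the plate, 4 mm above its underside. x along the pin axis, y from knuckle to plate, z up.
- leaf_knuckle (a point): Centre of the loose leaf's knuckle, on the axis of its pin hole: from leaf_mid 36 mm along the leaf's -y and 6.5 mm up (10.5 mm above the leaf's underside). Same axes as leaf_mid.
- jamb_axis (a point): Middle of the gap between the two fixed knuckles, on their pin axis, 98.5 mm above the bench. x along the pin axis, y level, away from the block (the loose leaf goes on that side), z up. Fixed knuckles: barrels 16 mm long, 20 mm in diameter, 10 mm holes, centred 18 mm either side along x; so the gap is 20 mm wide, open above, below and to +y.
- jamb: Jamb block, fixed leaf and vice, fixed; origin on the bench under jamb_axis, same axes. Block 160 mm long (x), top 88 mm up, side face at y = -13 mm, so the knuckles overhang it and nothing supports the loose leaf. Fixed leaf: twin of the loose one, on the block, plate from y = -12 to -60 mm. Opened flat with holes in line, plates and barrels clear by 2 mm. Vice jaw: to y = 15 mm, 51 mm high.
- bin: Yellow open parts bin, 250 mm (x) by 330 mm (y) outside, walls 50 mm high and 5 mm thick with a small outer rim, floor 5 mm thick. Origin: centre of its underside, on the bench. Fixed.
- spare_mid (a point): Another loose hinge leaf in the bin, not wanted: same plate, but with two outer knuckles (a gap between them) instead of one in the centre. Point: middle of the plate, half-way up; axes as for leaf_mid.
- bolt: Hexagon bolt, 67 mm long, head 17 mm, lying in the bin. Origin on its underside at mid-length.
- pin: Hinge pin, 8 mm in diameter, 63 mm long with a 14 mm head, lying in the bin. Origin on its underside at mid-length.
- tube: Aluminium spacer tube, 20 mm in diameter, 28 mm high, standing in the bin. Origin: centre of its underside.
- strip: Flat steel mending strip 90 by 18 by 4 mm lying in the bin. Origin: centre of its underside.
- screwdriver: Screwdriver lying on the bench beyond the vice. Origin on its underside near mid-length.
- caliper: Digital caliper, 200 mm long, lying on the bench beyond the vice and bin. Origin: centre of its beam's underside.
- grease: White grease jar, 60 mm in diameter, 75 mm high, on the bench beyond the vice. Origin: centre of its underside.
Not all that is in view belongs to the job. What is shaped like the part that bears leaf_mid but black or purple is not meant.

How it is judged (in metres and radians):
On the way:
1. the single-knuckle leaf is lifted clear of the bin in the gripper (height (world z) of leaf_mid above 0.07 m and contact force between the fingers and leaf above 2 N and contact force between leaf and bin below 0.1 N), for 0.2 s.
At the end, for the whole second after the job is handed in: The loose knuckle sits in the gap, its hole within 2.5 mm of the fixed pin axis in height and sideways, within 3 mm of the gap's middle and within 0.06 rad of parallel; the leaf is at rest, gripped by the fingers (over 3 N), and presses on the jamb unit with less than 10 N (x of leaf_knuckle in the frame of jamb_axis between -0.003 and 0.003 m and y of leaf_knuckle in the frame of jamb_axis between -0.0025 and 0.0025 m and z of leaf_knuckle in the frame of jamb_axis between -0.0025 and 0.0025 m and angle between the x axis of leaf_knuckle and the x axis of jamb_axis, either way round below 0.06 rad and contact force between the fingers and leaf above 3 N and contact force between leaf and jamb below 10 N and linear speed of leaf below 0.02 m/s); the arm keeps its last pose, push and grip.
It fails at once if the leaf is rammed against the fixed leaf, block or vice (contact force between leaf and jamb above 40 N).
It fails at once if another part in the bin is dragged away (distance of any of spare_mid, bolt, pin, tube, strip from where it was at the start of the episode above 0.04 m).
It fails at once if a thing on the bench is knocked away (distance of any of screwdriver, caliper, grease from where it was at the start of the episode above 0.03 m).
It also fails if it takes over 35 s, if anything falls off the work surface, if the arm or the gripper's body presses on something with over 40 N, if the wrist force passes 120 N, or if a joint passes its speed limit or range.

## Robot

A 6-joint arm with a two-finger parallel gripper is mounted at the origin on the work surface. World frame = base frame: x ahead of the robot, y to its left, z up, the work surface at z = 0. Lengths are in mm, angles in rad, forces in N, time in s.
With the tool pointing down it reaches from about 325 to 850 mm from the base axis. Payload 15.5 kg.
Tool frame: the origin (TCP) lies midway between the tips of the shut fingers; the grasp point (between the pads) lies 19 mm behind it; z points along the fingers, y is the direction in which the jaws open and shut (so a half turn about z gives the same grasp; the last joint's range is limited). The gripper opens to 91 mm and grips with 3 to 60 N. Pads are 32 mm wide; open, the fingers measure 118 mm over their backs; the gripper's body (76 mm by 178 mm) begins 60 mm behind the grasp point.
Start: joints at [1.04, 0.494, 1.345, -0, 1.302, -0.096], TCP at [263.83, 566.586, 174.715] pointing down, gripper open.
Joint ranges: [-2.91, 2.91], [-0.82, 2.16], [0.22, 2.67], [-1.22, 4.37], [0.12, 2.79], [-3.08, 3.08]. Speed limits (rad/s): [1.89, 1.89, 2.57, 3.01, 3.01, 3.01].

## Interface

Orientations are given as a rotation vector (axis times angle).
In Python, from workcell import get_obs, eyes, ctrl, spot_in, pinpoint gives the robot as it stands.
- The arm moves only by the tool servo_tool, never from a script. Its argument "steps" is a list that holds one entry, the list of rows, each a list of 7 numbers: the finger opening in mm, from 0 to 91.2, then the shift along the tool's x, y, z in mm, then the turn, a rotation vector about the tool's x, y, z in degrees. A call has 1 to 20 rows; each row is the pose to reach, as a shift and turn from the pose commanded when the call began, along the tool's axes at that moment; what a row does not reach only later rows make up. A row lasts 1/8 s, in which the tool goes at most 62.5 mm and 10.7 degrees, less where a joint would pass 70% of its speed; a pose out of reach is approached as far as the arm can. A call with a gripper value outside its range is refused whole. The fingers move at their own pace and stop on an object; "newtons" is the grip in N (left out, the last holds). Time passes only in rows, so rows that repeat a pose let the fingers close. It gives the time, the measured TCP pose, the force and the opening at its end, in the units of the state.
- get_obs(): the state, without advancing time (a new reading comes with each control period).
- eyes.read_camera(name): name is "side" or "top"; returns a dict with "frame" (400x640x3 uint8, red, green, blue), "fovy" (degrees; the focal length in pixels is half the picture's height over the tangent of half this angle, whatever the lens; pixels are square), "cx", "cy" (the principal point, pixels), "position" and "attitude" of the camera in the world. Camera axes: x right, y up, looking along -z (the intrinsics and any distortion apply to the point x, -y, -z); pixel columns grow to the right and rows downward; lengths in mm; the calibration is good to about 2 mm. A picture is of the moment at which its call begins. There is no depth.
- ctrl.finish_job(): hands the job in, once; it reports no verdict.
Trained networks look in a picture, given as the dict that the camera call returned (one of the last four; its "shot" number tells which), for a name from the list of things; names that differ only in an ending like _2 or _b are one class to them, and where a whole thing is asked for, a point or a joint stands for the part that bears it (a point fixed in the world has none). Each returns a list of dicts, best first, with "score" (0 to 1); they miss things now and then, are a little off and sometimes report something else, mostly with a low value. They report only what shows in the picture. A call takes as long as a camera call. They do not tell look-alikes from the thing itself.
- spot_in(target, picture): "xy" ([column, row] as shares, 0 to 1, of the picture: columns of its width, rows of its height, amid what is visible of it).
- pinpoint(target, picture): "xy" ([column, row] as shares, 0 to 1, of the picture: columns of its width, rows of its height: a listed point, or the origin of a listed thing).
The state is a dict: "time": time; "joints": joint angles; "qvel": joint speeds; "effort": joint torques, N m; "position": TCP position; "orientation": TCP orientation; "wrist_force": force on the tool from outside, world axes, zero at the start; "ft_torque": the same for the moment, N m; "grip_width": opening from 0.0 (shut) to 1.0 (fully open).
Only numpy, scipy, OpenCV 4.12 (cv2) and the standard library are available. Lean on these libraries where they do the work, as an engineer would, in place of code of your own. Each camera call takes 0.05 s, during which the arm holds its last target.

## Working session

There is one attempt and no reset: what is moved stays moved. The work goes in short steps, Python scripts to look and compute and a tool call to move; the robot and the scene stay as the last step left them, time stands still between calls to the robot, and variables do not carry over. Pictures are saved under pics/ and viewed, and the job is handed in when it is done.

Besides the shell and the picture viewer there is one more tool, called as name(argument=value, ...), one argument or row to a line, values as JSON. servo_tool: Moves the arm, as the interface text tells. Its arguments: {"type":"object","properties":{"steps":{"type":"array"},"newtons":{"type":"number"}},"required":["steps"]}

```bash
ls; mkdir -p pics
cat > h.py <<'E'
import numpy as np, cv2
from scipy.spatial.transform import Rotation as R
def cam(d):
    H,W=d["frame"].shape[:2]; f=H/2/np.tan(np.radians(d["fovy"])/2)
    return f,d["cx"],d["cy"]
E
python3 - <<'E'
import sys; sys.path.insert(0,'.')
from workcell import get_obs, eyes, ctrl, spot_in, pinpoint
import cv2
print(get_obs())
for n in("side","top"):
    d=eyes.read_camera(n); print({k:v for k,v in d.items() if k!="frame"})
    cv2.imwrite(f"pics/{n}0.png",d["frame"][:,:,::-1])
    for t in("leaf_mid","leaf_knuckle","jamb_axis","jamb","bin","spare_mid","bolt","pin","tube","strip"):
        print(n,t,[(round(r["xy"][0]*640,1),round(r["xy"][1]*400,1),round(r["score"],2)) for r in pinpoint(t,d)[:4]])
E
```

```text
pics
{'time': 0.0, 'joints': array([ 1.03951735e+00,  4.94191845e-01,  1.34612509e+00, -1.29678507e-05,
        1.30247984e+00, -9.55143420e-02]), 'qvel': array([ 0.00093108, -0.00113428,  0.00299506, -0.00155542,  0.00048073,
       -0.00221993]), 'effort': array([-8.84176679e-04, -8.78832722e+01, -3.81854331e+01,  7.07299286e-02,
        5.34234848e-02, -1.78040395e-04]), 'position': array([263.61159162, 566.22539811, 174.1349468 ]), 'orientation': array([-6.79011431e-01, -3.06696707e+00,  1.80515306e-03]), 'wrist_force': array([0.09107461, 0.26597357, 0.7976343 ]), 'ft_torque': array([-0.04020608, -0.02779954,  0.0138145 ]), 'grip_width': 0.9981461861269324}
{'fovy': 51.47022183528224, 'cx': 319.1893514560927, 'cy': 199.48188795540895, 'position': array([ -98.592675  , -881.13165171,  835.73113106]), 'attitude': array([ 0.95967802, -0.28730802, -0.50101483]), 'shot': 1}
side leaf_mid [(229.5, 217.2, 0.71), (302.7, 252.5, 0.67), (249.9, 176.3, 0.65), (294.6, 182.7, 0.54)]
side leaf_knuckle [(238.1, 215.5, 0.65), (224.9, 190.5, 0.63), (311.9, 257.3, 0.6), (245.3, 176.0, 0.57)]
side 
[... 385 characters left out ...]
6, 'cy': 201.12706531814626, 'position': array([ 433.87176287,   76.81459277, 1350.93789167]), 'attitude': array([ 0.04695906, -0.0535859 , -1.5463714 ]), 'shot': 2}
top leaf_mid [(222.9, 197.2, 0.97), (353.5, 257.0, 0.78), (242.7, 301.7, 0.68), (175.9, 290.2, 0.59)]
top leaf_knuckle [(160.1, 237.3, 0.91), (236.1, 190.6, 0.9), (242.4, 286.8, 0.83), (223.8, 194.4, 0.7)]
top jamb_axis [(373.5, 186.8, 0.69), (368.4, 194.6, 0.4)]
top jamb [(366.6, 193.3, 0.63)]
top bin [(255.4, 200.0, 0.95)]
top spare_mid [(284.1, 198.1, 0.61)]
top bolt [(261.6, 238.2, 0.45)]
top pin [(235.3, 191.1, 0.73), (252.7, 191.3, 0.6)]
top tube [(235.0, 190.4, 0.63), (291.1, 159.9, 0.56)]
top strip [(233.3, 162.9, 0.51)]
```

Run:
```python
import cv2
t=cv2.imread("pics/top0.png"); s=cv2.imread("pics/side0.png")
cv2.imwrite("pics/top0c.png",cv2.resize(t[110:330,140:430],None,fx=2.7,fy=2.7,interpolation=cv2.INTER_CUBIC))
cv2.imwrite("pics/side0c.png",cv2.resize(s[150:290,200:460],None,fx=3,fy=3,interpolation=cv2.INTER_CUBIC))
```

```text
(no output)
```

View pics/top0.png

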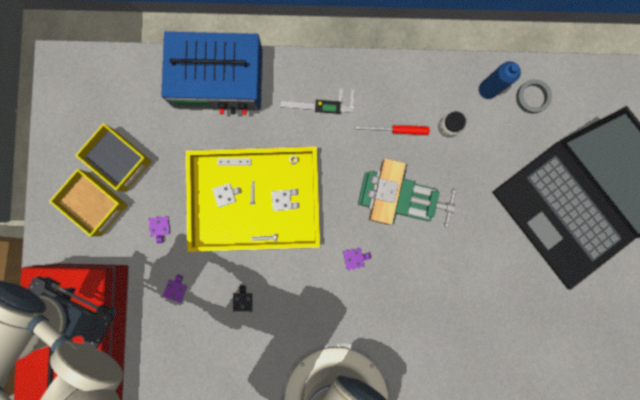

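View pics/top0c.png

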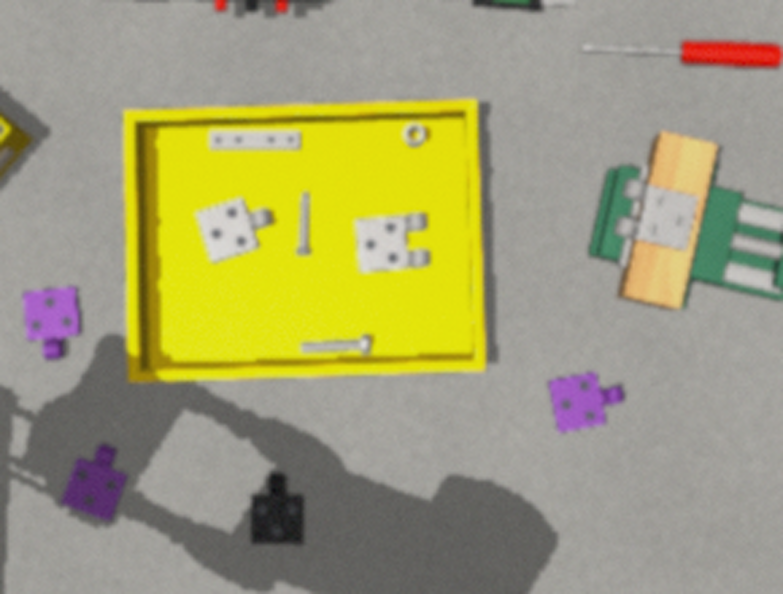

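View pics/side0c.png

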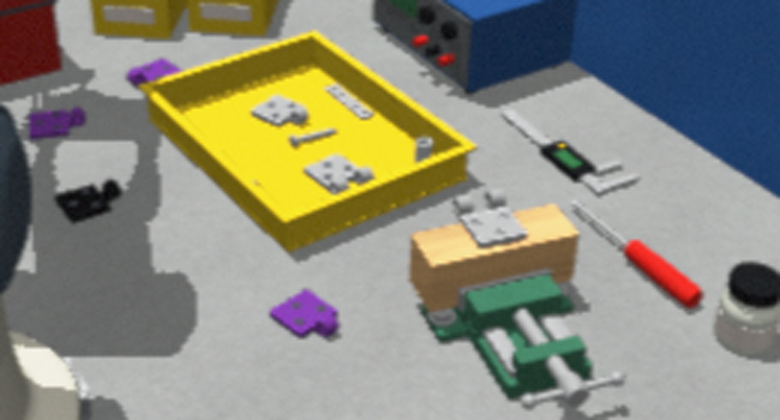

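The top view shows a single-knuckle leaf in the bin at (223,197), with its knuckle at (236,191). Things it could be taken for:
- the grey spare with two knuckles at (284,198)
- purple look-alikes at (159,228), (175,290) and (354,258)
- a black look-alike at (242,300)

I choose (223,197): it is grey, in the bin and has one knuckle. The crop confirms this. The jamb is near (375,187), with its knuckles facing the bin.

```bash
cat >> h.py <<'E'
def ray(d,uv):
    f,cx,cy=cam(d); M=R.from_rotvec(d["attitude"]).as_matrix()
    v=M@np.array([(uv[0]-cx)/f,-(uv[1]-cy)/f,-1]); return np.array(d["position"]),v
def at_z(d,uv,z):
    p,v=ray(d,uv); return p+v*(z-p[2])/v[2]
def proj(d,P):
    f,cx,cy=cam(d); M=R.from_rotvec(d["attitude"]).as_matrix()
    q=M.T@(np.asarray(P)-d["position"]); return np.array([cx+f*q[0]/-q[2],cy-f*q[1]/-q[2]])
def tri(d1,u1,d2,u2):
    p1,v1=ray(d1,u1);p2,v2=ray(d2,u2);v1/=np.linalg.norm(v1);v2/=np.linalg.norm(v2)
    s=np.linalg.lstsq(np.c_[v1,-v2],p2-p1,rcond=None)[0]
    a=p1+s[0]*v1;b=p2+s[1]*v2; return (a+b)/2,np.linalg.norm(a-b)
E
python3 - <<'E'
from h import *
from workcell import get_obs, eyes, spot_in, pinpoint
D={n:eyes.read_camera(n) for n in("top","side")}
import pickle; pickle.dump(D,open("D0.pkl","wb"))
t=D["top"]; s=D["side"]
def pp(n,d,near):
    r=[np.array(x["xy"])*[640,400] for x in pinpoint(n,d)]
    r=[x for x in r if np.linalg.norm(x-near)<9]
    return r[0] if r else None
for n,z,nt,ns in(("leaf_mid",9,(222.9,197.2),(294.6,186)),("leaf_knuckle",15.5,(236,190.6),(300,188)),("jamb_axis",98.5,(373.5,186.8),(359.4,219))):
    a,b=pp(n,t,nt),pp(n,s,ns); print(n,a,b)
    if a is not None: print(' top@z',at_z(t,a,z).round(1))
    if b is not None: print(' side@z',at_z(s,b,z).round(1))
    if a is not None and b is not None: print(' tri',tri(t,a,s,b))
# segmentation
im=t["frame"]; hsv=cv2.cvtColor(im,cv2.COLOR_RGB2HSV)
m=((hsv[...,1]<110)).astype(np.uint8); mm=np.zeros_like(m); mm[180:212,205:246]=m[180:212,205:246]
n,l,st,c=cv2.connectedComponentsWithStats(mm); k=1+np.argmax(st[1:,4]); print(st[k],c[k])
# plate: area by opening
pl=cv2.morphologyEx(cv2.resize((l==k).astype(np.float32),None,fx=6,fy=6,interpolation=cv2.INTER_CUBIC).__gt__(.5).astype(np.uint8),cv2.MORPH_OPEN,np.ones((50,50)) )
o=cv2.resize((l==k).astype(np.float32),None,fx=6,fy=6,interpolation=cv2.INTER_CUBIC)>.5
o=cv2.morphologyEx(o.astype(np.uint8),cv2.MORPH_OPEN,cv2.getStructuringElement(cv2.MORPH_ELLIPSE,(60,60)))
cn=max(cv2.findContours(o,0,1)[0],key=cv2.contourArea); r=cv2.minAreaRect(cn); print("plate rect px",np.array(r[0])/6-5/12,np.array(r[1])/6,r[2])
print("center world",at_z(t,np.array(r[0])/6-5/12,13).round(1)); print([at_z(t,p/6-5/12,13).round(1)[:2] for p in cv2.boxPoints(r)])
# wood block
w=((hsv[...,0]>8)&(hsv[...,0]<22)&(hsv[...,1]>90)).astype(np.uint8); w2=np.zeros_like(w); w2[150:235,355:420]=w[150:235,355:420]
pts=cv2.findNonZero(w2); r=cv2.minAreaRect(cv2.convexHull(pts)); print("wood",r,[at_z(t,p,88).round(1)[:2] for p in cv2.boxPoints(r)])
def crop(d,x0,x1,y0,y1,f,n): cv2.imwrite(n,cv2.resize(d["frame"][y0:y1,x0:x1,::-1],None,fx=f,fy=f,interpolation=cv2.INTER_CUBIC))
crop(t,200,260,175,220,12,"pics/leafT.png");crop(t,350,420,150,235,7,"pics/jambT.png");crop(s,325,405,195,270,8,"pics/jambS.png")
E
```

```text
leaf_mid [224.192 197.8  ] [296.512 185.88 ]
 top@z [523.5 308.6   9. ]
 side@z [550.6 308.    9. ]
 tri (array([533.2212937 , 301.01965998,  18.29696637]), np.float64(23.835631999949314))
leaf_knuckle [233.792 190.92 ] [297.6  188.52]
 top@z [542.1 282.4  15.5]
 side@z [539.8 280.   15.5]
 tri (array([541.91051784, 283.00720352,  13.25894431]), np.float64(0.8813517684981429))
jamb_axis [373.312 187.6  ] [357.888 218.6  ]
 top@z [552.2 -80.1  98.5]
 side@z [547.9 -81.1  98.5]
 tri (array([551.10537514, -79.54308182,  96.50912995]), np.float64(3.0167083959993977))
[213 183  27  24 418] [225.01674641 194.26315789]
plate rect px [224.45001221 194.51668294] [19.81693776 20.23857498] 71.56504821777344
center world [532.1 307.5  13. ]
[array([547.9, 342.1]), array([566.3, 291.4]), array([516.3, 272.9]), array([497.9, 323.6])]
wood ((387.25640869140625, 191.17190551757812), (23.358861923217773, 63.0733642578125), 12.804265975952148) [array([472.6, -71.5]), array([ 629.7, -104.5]), array([ 617.9, -162.6]), array([ 460.9, -129.2])]
```

View pics/leafT.png

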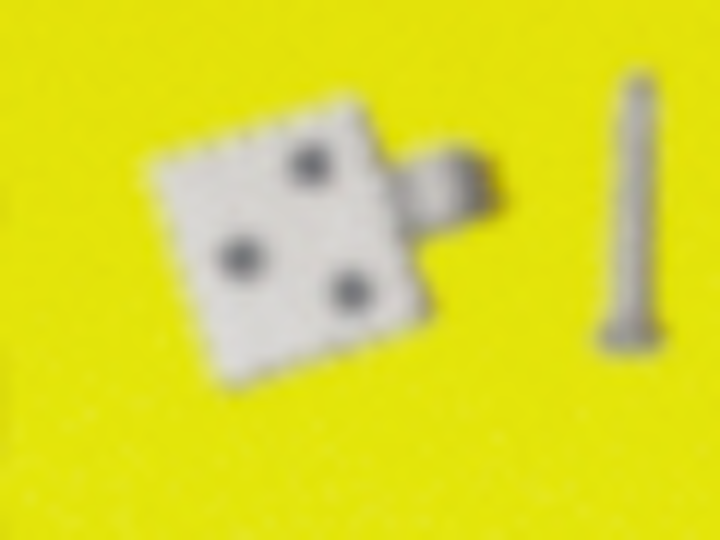

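View pics/jambT.png

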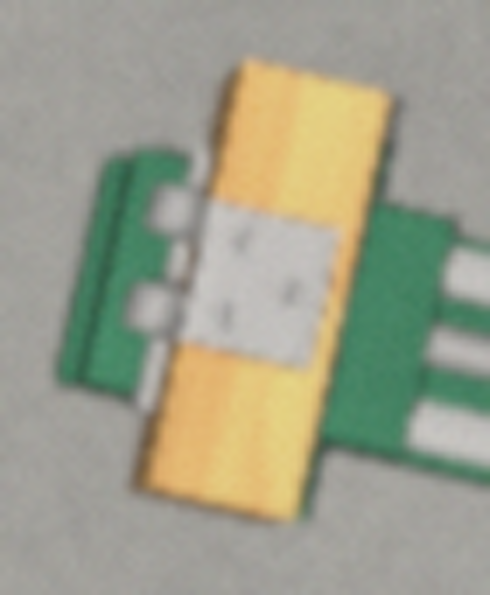

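View pics/jambS.png

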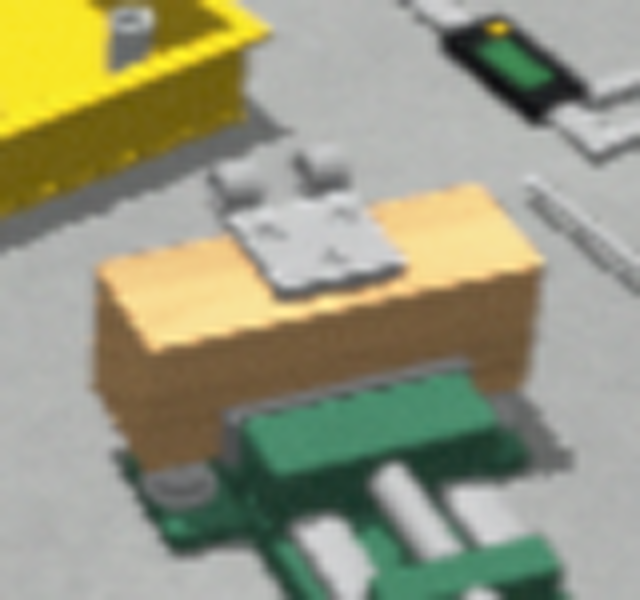

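```bash
cat > m0.py <<'E'
from h import *
import pickle
D=pickle.load(open("D0.pkl","rb")); t=D["top"];s=D["side"]
def up(x,y,f,x0,y0): return np.array([(x+.5)/f-.5+x0,(y+.5)/f-.5+y0])
def rect(c,z,d,name):
    P=np.array([at_z(d,p,z)[:2] for p in c]); print(name,P.round(1).tolist(),"c",P.mean(0).round(1),"sides",np.linalg.norm(P-np.roll(P,-1,0),axis=1).round(1)); 
    return P
c=[up(*p,12,200,175) for p in((150,160),(350,92),(434,318),(228,390))]
P=rect(c,13,t,"leaf")
v=(P[1]-P[0])+(P[2]-P[3]); u=(P[1]-P[2])+(P[0]-P[3])
print("knuckle dir deg",np.degrees(np.arctan2(v[1],v[0])),"perp+90->",np.degrees(np.arctan2(u[1],u[0]))-90)
kd=v/np.linalg.norm(v); print("knuckle pred",P.mean(0)+36*kd)
c=[up(*p,7,350,150) for p in((207,205),(338,228),(308,368),(178,343))]
P=rect(c,96,t,"jambplate")
v=(P[0]-P[1])+(P[3]-P[2]); u=(P[0]-P[3])+(P[1]-P[2])
print("jamb +y dir deg",np.degrees(np.arctan2(v[1],v[0])),np.degrees(np.arctan2(u[1],u[0]))+90)
kd=v/np.linalg.norm(v); print("axis pred",P.mean(0)+36*kd)
for p in((174,207),(152,307)): print(at_z(t,up(*p,7,350,150),105).round(1))
c=[up(*p,7,350,150) for p in((242,60),(392,95),(298,520),(140,488))]
P=rect(c,88,t,"block")
v=(P[0]-P[1])+(P[3]-P[2]); u=(P[0]-P[3])+(P[1]-P[2])
print("jamb +y dir deg",np.degrees(np.arctan2(v[1],v[0])),np.degrees(np.arctan2(u[1],u[0]))+90)
c=[up(*p,8,325,195) for p in((233,218),(360,195),(405,258),(280,292))]
P=rect(c,96,s,"jambplate side")
v=(P[0]-P[3])+(P[1]-P[2]); u=(P[1]-P[0])+(P[2]-P[3]); kd=v/np.linalg.norm(v); print(np.degrees(np.arctan2(v[1],v[0])),np.degrees(np.arctan2(u[1],u[0]))+90,"axis",P.mean(0)+36*kd)
E
python3 m0.py
```

```text
leaf [[549.1, 341.3], [565.4, 297.2], [515.3, 276.8], [498.1, 322.1]] c [532.  309.4] sides [47.  54.1 48.4 54.5]
knuckle dir deg -69.46220278848517 perp+90-> -68.57519934668994
knuckle pred [544.61049784 275.64854882]
jambplate [[574.9, -94.8], [567.7, -142.1], [517.0, -131.9], [524.9, -85.1]] c [ 546.1 -113.5] sides [47.8 51.7 47.5 51. ]
jamb +y dir deg 80.9159172694717 78.88656610554992
axis pred [551.79554769 -77.93886833]
[572.9 -81.8 105. ]
[536.8 -74.5 105. ]
block [[629.0, -107.8], [617.6, -162.5], [462.6, -130.4], [472.7, -73.3]] c [ 545.5 -118.5] sides [ 55.9 158.3  58.  160.1]
jamb +y dir deg 79.04529156697633 77.92371862235869
jambplate side [[529.4, -85.3], [579.7, -98.0], [569.7, -138.2], [517.5, -131.1]] c [ 549.1 -113.1] sides [51.9 41.4 52.7 47.3]
75.71810364616543 79.09286270849489 axis [557.97007149 -78.25976686]
```

```bash
cat >> h.py <<'E'
def rel(pos,ori,tgt_pos,tgt_jaw_deg):
    """shift (tool axes) and turn (tool rotvec deg) to a tool-down pose with jaw dir given (mod 180)"""
    A=R.from_rotvec(ori); 
    best=None
    for a in(tgt_jaw_deg,tgt_jaw_deg+180):
        a=np.radians(a); y=np.array([np.cos(a),np.sin(a),0]); z=np.array([0,0,-1]); x=np.cross(y,z)
        B=R.from_matrix(np.c_[x,y,z]); r=(A.inv()*B).as_rotvec(degrees=True)
        if best is None or np.linalg.norm(r)<np.linalg.norm(best): best=r
    return A.inv().apply(np.array(tgt_pos)-pos).round(2),best.round(2)
E
python3 - <<'E'
from h import *
from workcell import get_obs
o=get_obs(); A=R.from_rotvec(o["orientation"]).as_matrix(); print(o["time"],A.round(3))
p,q=o["position"],o["orientation"]
print(rel(p,q,(532,309.4,120),20.9)); print(rel(p,q,(532,309.4,8),20.9))
print(rel(p,q,(552,-40,140),-11.5))
E
```

```text
1.5 [[-0.907  0.422 -0.   ]
 [ 0.422  0.907 -0.   ]
 [ 0.    -0.    -1.   ]]
(array([-351.68, -119.93,   54.71]), array([-0.  , -0.  , 44.13]))
(array([-351.68, -119.93,  166.71]), array([-0.  , -0.  , 44.13]))
(array([-517.3 , -428.23,   34.72]), array([-0.  ,  0.  , 76.53]))
```

servo_tool(
  steps=[
    [[80,-120,-40,20,0,0,15],[80,-352,-120,60,0,0,44],[80,-352,-120,90,0,0,44],[80,-352,-120,110,0,0,44],[80,-352,-120,110,0,0,44],[80,-352,-120,110,0,0,44],[80,-352,-120,110,0,0,44],[80,-352,-120,110,0,0,44],[80,-352,-120,110,0,0,44]],
  ],
  newtons=25,
)

```text
time: 2.62
position: [531.6, 310.4, 65.3]
orientation: [1.777, 2.59, 0.001]
wrist_force: [0.0, -0.5, 0.9]
grip_width: 0.877
```

Run:
```python
from h import *
from workcell import get_obs, eyes
d=eyes.read_camera("side"); o=get_obs(); print(o["position"],o["time"]); 
im=d["frame"][:,:,::-1].copy()
print(proj(d,(532,309.4,13)))
for n,f in(("a",1),):
    cv2.imwrite("pics/side1.png",cv2.resize(im[120:230,240:370],None,fx=6,fy=5.4,interpolation=cv2.INTER_CUBIC))
print(rel(o["position"],o["orientation"],(532,309.4,7.5),20.9))
```

```text
[531.56312301 310.50130166  65.40287178] 2.675
[292.02889768 186.11506493]
(array([-1.20e+00, -3.00e-02,  5.79e+01]), array([ 0.04, -0.01,  0.22]))
```

View pics/side1.png

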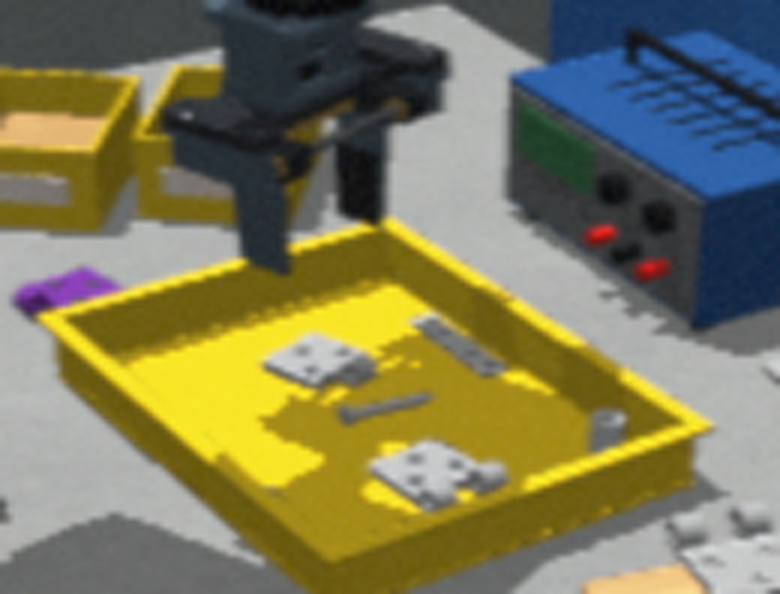

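The side view has the plate centre at about (292,186). My estimate projects to (292.0,186.1), so the two agree. I'll descend and grip.

servo_tool(
  steps=[
    [[80,-1.2,0,40,0,0,0.2],[80,-1.2,0,52,0,0,0.2],[80,-1.2,0,57.5,0,0,0.2],[80,-1.2,0,57.5,0,0,0.2],[65,-1.2,0,57.5,0,0,0.2],[55,-1.2,0,57.5,0,0,0.2],[40,-1.2,0,57.5,0,0,0.2],[40,-1.2,0,57.5,0,0,0.2],[40,-1.2,0,57.5,0,0,0.2]],
  ],
  newtons=25,
)

```text
time: 3.8
position: [532.7, 308.1, 7.2]
orientation: [-1.783, -2.586, 0.0]
wrist_force: [-0.1, -0.0, 0.1]
grip_width: 0.439
```

Run:
```python
from h import *
from workcell import get_obs, eyes
d=eyes.read_camera("side"); o=get_obs(); print(o)
im=d["frame"][:,:,::-1].copy()
cv2.imwrite("pics/side2.png",cv2.resize(im[120:230,240:370],None,fx=6,fy=5.4,interpolation=cv2.INTER_CUBIC))
```

```text
{'time': 3.85, 'joints': array([4.27302279e-01, 6.75706477e-01, 1.53105748e+00, 2.68641852e-05,
       9.34815900e-01, 6.38207809e-02]), 'qvel': array([-0.0014156 , -0.0015403 , -0.00098516,  0.00030551,  0.00015615,
        0.00044623]), 'effort': array([-4.00203746e-03, -9.25419474e+01, -2.69518304e+01,  6.37766439e-02,
        3.35921184e-02,  1.30231747e-04]), 'position': array([532.72020977, 308.07697347,   7.23330051]), 'orientation': array([-1.78336180e+00, -2.58633910e+00, -3.46886111e-05]), 'wrist_force': array([-0.81279331, -0.93325616,  0.62897213]), 'ft_torque': array([-0.02065666,  0.0061545 , -0.01169021]), 'grip_width': 0.4380950218215243}
```

View pics/side2.png

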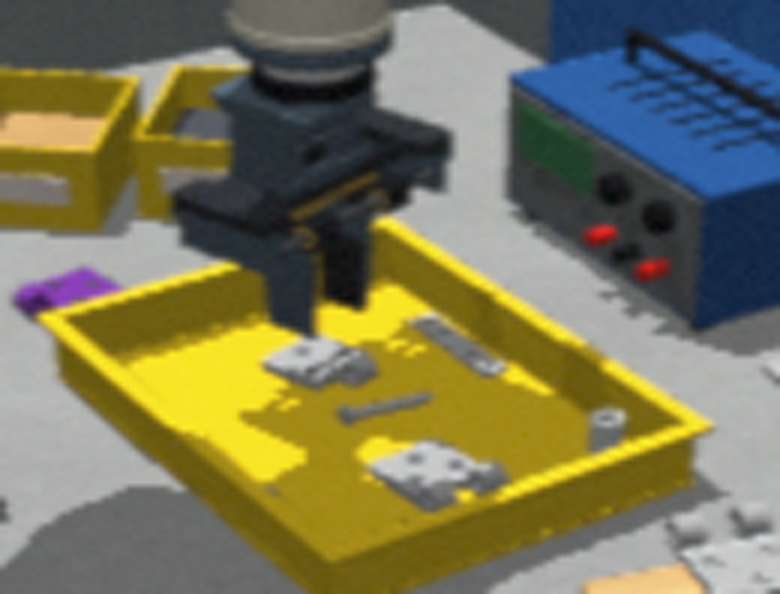

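Run:
```python
from h import *
import pickle
D=pickle.load(open("D0.pkl","rb")); s=D["side"]
c=lambda p:((p+[0])[0],)
def crop(P): u=proj(s,P); return ((u-[240,120])*[6,5.4]).round(0)
jd=np.array([np.cos(np.radians(20.9)),np.sin(np.radians(20.9)),0]); pd=np.array([-jd[1],jd[0],0])
for tcp,h,n in((np.array([531.6,310.4,65.3]),40,"open80"),(np.array([532.7,308.1,7.2]),20,"w40")):
    for sg in(-1,1):
        for dz in(0,15,30): print(n,sg,dz,[crop(tcp+sg*h*jd+k*pd+[0,0,dz]).tolist() for k in(-16,16)], [crop(tcp+sg*(h+13)*jd+k*pd+[0,0,dz]).tolist() for k in(-16,16)])
```

```text
open80 -1 0 [[286.0, 322.0], [247.0, 307.0]] [[272.0, 330.0], [233.0, 315.0]]
open80 -1 15 [[286.0, 303.0], [246.0, 288.0]] [[271.0, 311.0], [232.0, 296.0]]
open80 -1 30 [[285.0, 283.0], [245.0, 269.0]] [[271.0, 291.0], [231.0, 276.0]]
open80 1 0 [[370.0, 277.0], [331.0, 263.0]] [[383.0, 270.0], [344.0, 256.0]]
open80 1 15 [[370.0, 258.0], [330.0, 244.0]] [[383.0, 251.0], [344.0, 237.0]]
open80 1 30 [[369.0, 239.0], [330.0, 225.0]] [[383.0, 232.0], [343.0, 218.0]]
w40 -1 0 [[313.0, 384.0], [274.0, 369.0]] [[299.0, 392.0], [261.0, 376.0]]
w40 -1 15 [[313.0, 366.0], [274.0, 351.0]] [[299.0, 373.0], [260.0, 358.0]]
w40 -1 30 [[312.0, 347.0], [273.0, 332.0]] [[298.0, 355.0], [259.0, 340.0]]
w40 1 0 [[354.0, 360.0], [316.0, 346.0]] [[367.0, 353.0], [329.0, 338.0]]
w40 1 15 [[354.0, 342.0], [315.0, 328.0]] [[367.0, 335.0], [328.0, 320.0]]
w40 1 30 [[353.0, 324.0], [315.0, 309.0]] [[367.0, 316.0], [328.0, 302.0]]
```

Run:
```python
from h import *
from workcell import get_obs, eyes
d=eyes.read_camera("top")
print(d["position"],d["attitude"])
im=d["frame"][:,:,::-1].copy()
for z in(0,7,44,86): print(z,proj(d,(532.7,308.1,z)))
cv2.imwrite("pics/top2.png",cv2.resize(im[140:260,170:330],None,fx=5,fy=5,interpolation=cv2.INTER_CUBIC))
```

```text
[ 433.87176287   76.81459277 1350.93789167] [ 0.04695906 -0.0535859  -1.5463714 ]
0 [225.04952907 194.64664224]
7 [224.610351   194.44611325]
44 [222.21115973 193.35064098]
86 [219.31841068 192.02980991]
```

View pics/top2.png

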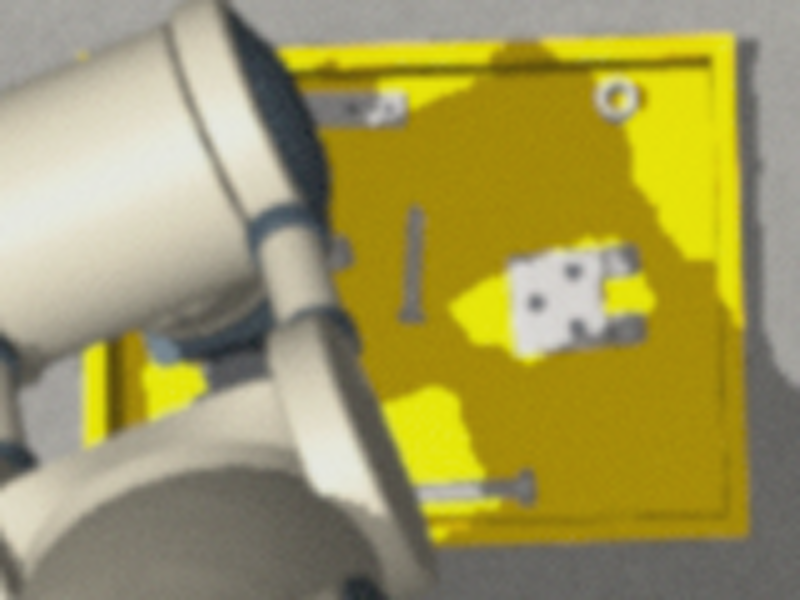

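Run:
```python
from h import *
import pickle
D=pickle.load(open("D0.pkl","rb")); t=D["top"];s=D["side"]
for z in(174,254,274): print(z,proj(t,(263.6,566.2,z)),proj(s,(263.6,566.2,z)))
cv2.imwrite("pics/t0arm.png",cv2.resize(t["frame"][240:400,0:200,::-1],None,fx=4,fy=3.7))
cv2.imwrite("pics/s0arm.png",cv2.resize(s["frame"][20:260,0:320,::-1],None,fx=2.5,fy=2.5))
```

```text
174 [ 97.06507707 301.82541547] [194.75596408 137.29163263]
254 [ 81.37532303 306.88091386] [191.44636159 117.02103866]
274 [ 77.08433181 308.26354224] [190.58855337 111.76715025]
```

View pics/t0arm.png

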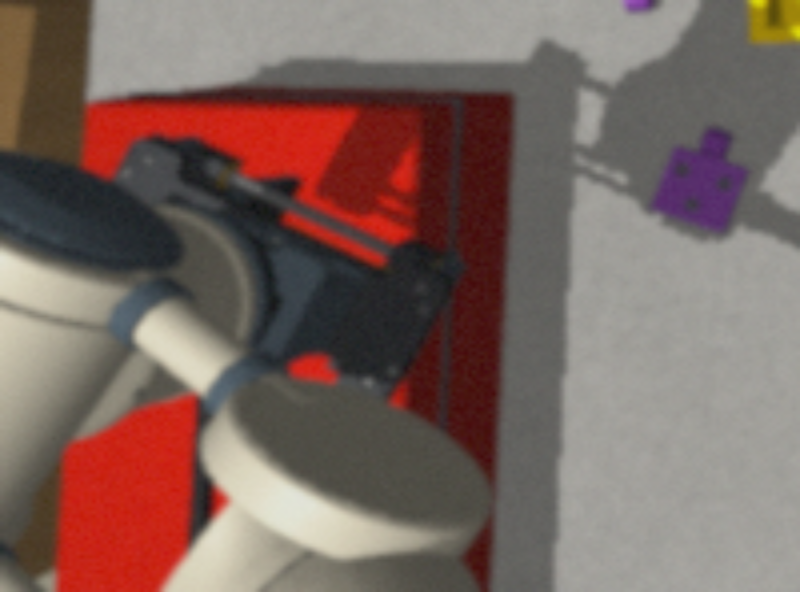

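View pics/s0arm.png

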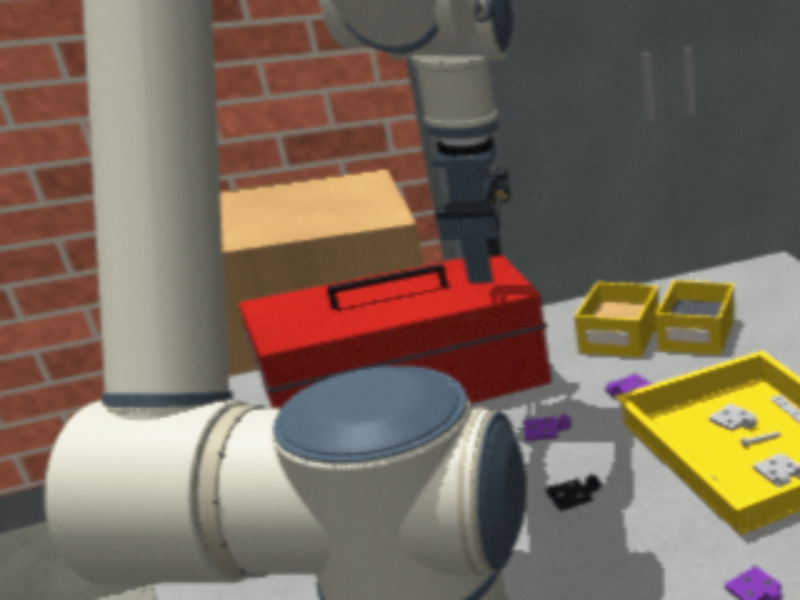

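The fingers closed on nothing. The side view puts the tips at about crop (300,335), roughly 35–38 mm higher than the reported TCP, and the start pictures show the same offset. I'll reopen, go down part of the way and re-check before gripping.

servo_tool(
  steps=[
    [[78,-1,0,8,0,0,0],[78,-1,0,8,0,0,0],[78,-1,0,16,0,0,0],[78,-1,0,22,0,0,0],[78,-1,0,22,0,0,0]],
  ],
)

```text
time: 4.53
position: [532.6, 307.0, -15.5]
orientation: [-1.783, -2.586, 0.002]
wrist_force: [0.9, -0.5, -0.2]
grip_width: 0.855
```

Run:
```python
from h import *
from workcell import get_obs, eyes
d=eyes.read_camera("side"); o=get_obs(); print(o["time"],o["position"],o["wrist_force"],o["grip_width"]); 
im=d["frame"][:,:,::-1].copy()
cv2.imwrite("pics/side3.png",cv2.resize(im[140:205,250:340],None,fx=8,fy=8,interpolation=cv2.INTER_CUBIC))
jd=np.array([np.cos(np.radians(20.9)),np.sin(np.radians(20.9)),0]); pd=np.array([-jd[1],jd[0],0]); w=o["grip_width"]*45.6
for sg in(-1,1):
  for dz in(30,38): print(sg,dz,[((proj(d,o["position"]+sg*a*jd+k*pd+[0,0,dz])-[250,140])*8).round() for a in(w,w+13) for k in(-16,16)])
```

```text
4.575 [532.86580399 307.07607234 -15.09306225] [-0.78998148 -0.66633106 -0.28006821] 0.8508989515494505
-1 30 [array([312., 413.]), array([260., 390.]), array([294., 424.]), array([242., 401.])]
-1 38 [array([312., 398.]), array([260., 375.]), array([293., 410.]), array([241., 387.])]
1 30 [array([418., 345.]), array([367., 324.]), array([435., 334.]), array([384., 313.])]
1 38 [array([418., 331.]), array([367., 310.]), array([435., 320.]), array([384., 299.])]
```

View pics/side3.png

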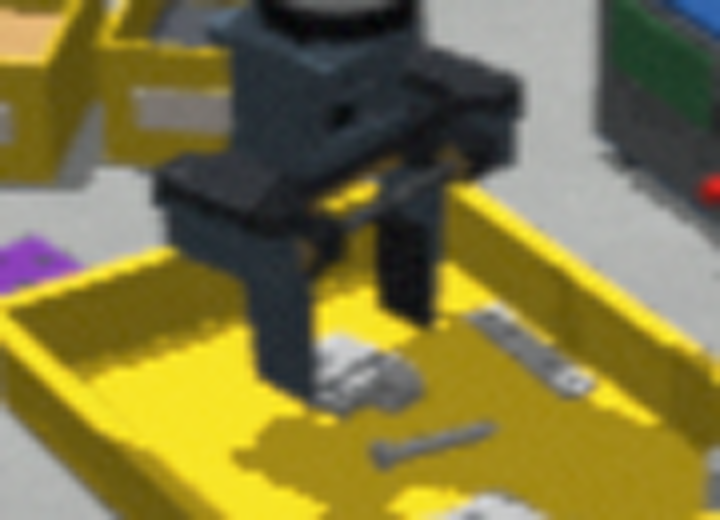

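servo_tool(
  steps=[
    [[78,4,0,6,0,0,0],[78,4,0,10,0,0,0],[78,4,0,12,0,0,0],[78,4,0,12,0,0,0]],
  ],
)

```text
time: 5.08
position: [531.6, 310.8, -26.9]
orientation: [-1.783, -2.586, 0.0]
wrist_force: [0.3, 0.8, -0.7]
grip_width: 0.856
```

Run:
```python
from h import *
from workcell import get_obs, eyes
d=eyes.read_camera("side"); o=get_obs(); print(o["time"],o["position"],o["wrist_force"],o["grip_width"]); 
im=d["frame"][:,:,::-1].copy()
cv2.imwrite("pics/side4.png",cv2.resize(im[140:205,250:340],None,fx=8,fy=8,interpolation=cv2.INTER_CUBIC))
```

```text
5.125 [531.6378579  310.83173677 -26.81278176] [ 0.58649307  0.56026924 -0.10256572] 0.8562222316401019
```

View pics/side4.png

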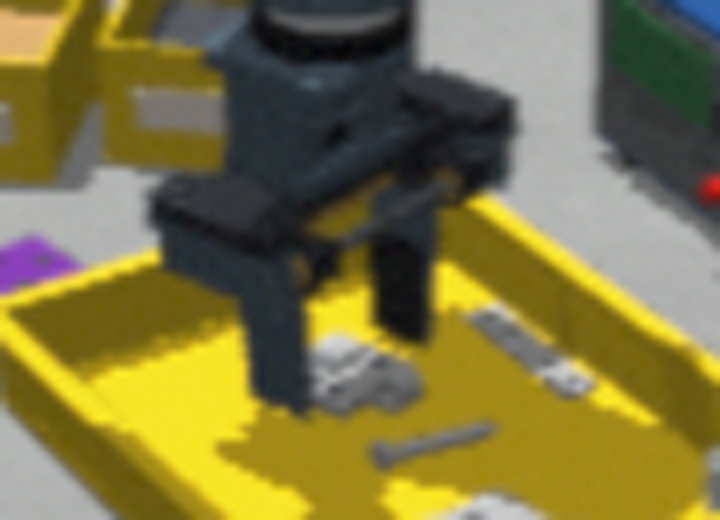

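servo_tool(
  steps=[
    [[74,0,0,1.5,0,0,0],[74,0,0,3,0,0,0],[74,0,0,3,0,0,0]],
  ],
)

```text
time: 5.5
position: [531.6, 310.8, -29.9]
orientation: [-1.783, -2.586, 0.0]
wrist_force: [-0.1, -0.3, 0.7]
grip_width: 0.813
```

servo_tool(
  steps=[
    [[74,0,0,1,0,0,0],[74,0,0,2,0,0,0],[74,0,0,2,0,0,0]],
  ],
)

```text
time: 5.88
position: [531.6, 310.9, -31.9]
orientation: [-1.783, -2.586, 0.0]
wrist_force: [0.4, 0.7, 1.0]
grip_width: 0.809
```

servo_tool(
  steps=[
    [[74,0,0,1,0,0,0],[74,0,0,1.5,0,0,0],[74,0,0,1.5,0,0,0]],
  ],
)

```text
time: 6.25
position: [531.6, 310.9, -33.3]
orientation: [-1.783, -2.586, 0.0]
wrist_force: [0.4, -0.3, 0.0]
grip_width: 0.812
```

Run:
```python
from h import *
from workcell import get_obs, eyes
d=eyes.read_camera("side"); o=get_obs(); print(o["time"],o["position"],o["wrist_force"],o["grip_width"]); 
im=d["frame"][:,:,::-1].copy()
cv2.imwrite("pics/side5.png",cv2.resize(im[140:205,250:340],None,fx=8,fy=8,interpolation=cv2.INTER_CUBIC))
```

```text
6.3 [531.65399605 310.88316359 -33.29593107] [-0.01867979  0.71528647 -0.16617063] 0.807588578325951
```

View pics/side5.png

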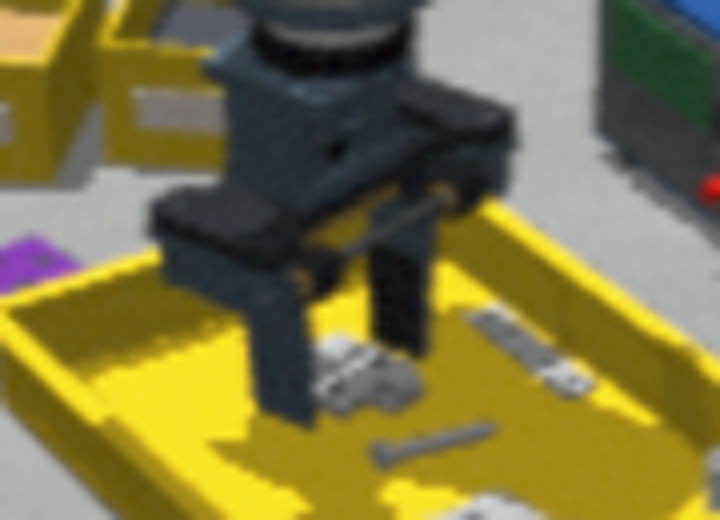

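Run:
```python
from h import *
import pickle
d=pickle.load(open("D0.pkl","rb"))["side"]
jd=np.array([np.cos(np.radians(20.9)),np.sin(np.radians(20.9)),0]); pd=np.array([-jd[1],jd[0],0])
p=np.array([531.65,310.9,0])
for z in(5,10,15):
  for sg in(-1,1): print(z,sg,[((proj(d,p+sg*a*jd+k*pd+[0,0,z])-[250,140])*8).round().tolist() for a in(37,50) for k in(-16,16)])
```

```text
5 -1 [[309.0, 426.0], [257.0, 403.0], [291.0, 438.0], [239.0, 415.0]]
5 1 [[410.0, 361.0], [359.0, 340.0], [427.0, 351.0], [376.0, 329.0]]
10 -1 [[309.0, 417.0], [257.0, 394.0], [290.0, 429.0], [239.0, 406.0]]
10 1 [[410.0, 353.0], [359.0, 331.0], [427.0, 342.0], [376.0, 321.0]]
15 -1 [[308.0, 408.0], [257.0, 385.0], [290.0, 419.0], [238.0, 396.0]]
15 1 [[410.0, 344.0], [358.0, 322.0], [427.0, 333.0], [376.0, 312.0]]
```

servo_tool(
  steps=[
    [[62,0,0,0,0,0,0],[45,0,0,0,0,0,0],[40,0,0,0,0,0,0],[40,0,0,0,0,0,0],[40,0,0,0,0,0,0]],
  ],
  newtons=25,
)

```text
time: 6.92
position: [531.7, 310.9, -33.3]
orientation: [1.783, 2.586, 0.0]
wrist_force: [0.5, 0.4, 0.4]
grip_width: 0.569
```

servo_tool(
  steps=[
    [[40,0,0,-3,0,0,0],[40,0,0,-10,0,0,0],[40,0,0,-30,0,0,0],[40,0,0,-65,0,0,0],[40,0,0,-105,0,0,0],[40,0,0,-115,0,0,0],[40,0,0,-115,0,0,0],[40,0,0,-115,0,0,0]],
  ],
  newtons=40,
)

```text
time: 7.92
position: [530.8, 310.5, 80.4]
orientation: [-1.783, -2.586, 0.003]
wrist_force: [-1.0, -0.4, -2.5]
grip_width: 0.564
```

```bash
cat > look.py <<'E'
import sys
from h import *
from workcell import get_obs, eyes, pinpoint
import pickle
D={}
for n in sys.argv[2].split(","):
    D[n]=eyes.read_camera(n)
o=get_obs(); pickle.dump((D,o),open(f"D_{sys.argv[1]}.pkl","wb"))
print(o["time"],o["position"],o["orientation"],o["wrist_force"],o["grip_width"])
def crop(d,x0,y0,w,h,f,n): cv2.imwrite(n,cv2.resize(d["frame"][y0:y0+h,x0:x0+w,::-1],None,fx=f,fy=f,interpolation=cv2.INTER_CUBIC))
E
cat > l1.py <<'E'
from look import *
for n in D:
    print(n,[(t,[((np.array(r["xy"])*[640,400]).round(1).tolist(),round(r["score"],2)) for r in pinpoint(t,D[n])[:5]]) for t in ("leaf_knuckle","leaf_mid")])
crop(D["side"],250,90,120,90,6.5,"pics/side6.png"); crop(D["top"],170,140,140,100,5.5,"pics/top6.png")
print(proj(D["side"],o["position"]+[12,-36,48.8]))
E
python3 l1.py lift side,top
```

```text
8.025 [530.88137367 310.55093235  80.36103999] [-1.78260176 -2.58548575  0.00302053] [ 0.39348393 -0.15820069 -1.58217473] 0.5657416303186646
side [('leaf_knuckle', [([248.1, 177.3], 0.65), ([311.6, 258.5], 0.57), ([226.3, 191.2], 0.54), ([297.2, 157.7], 0.5), ([239.4, 208.6], 0.45)]), ('leaf_mid', [([301.5, 252.7], 0.83), ([251.5, 173.5], 0.51), ([214.4, 190.5], 0.51), ([227.3, 218.3], 0.49), ([292.8, 160.2], 0.46)])]
top [('leaf_knuckle', [([363.6, 254.4], 0.6), ([230.7, 190.4], 0.57), ([159.8, 237.0], 0.45)]), ('leaf_mid', [([353.9, 255.4], 0.69), ([159.0, 227.3], 0.57), ([292.2, 159.2], 0.46)])]
[298.66167102 162.08264224]
```

View pics/side6.png

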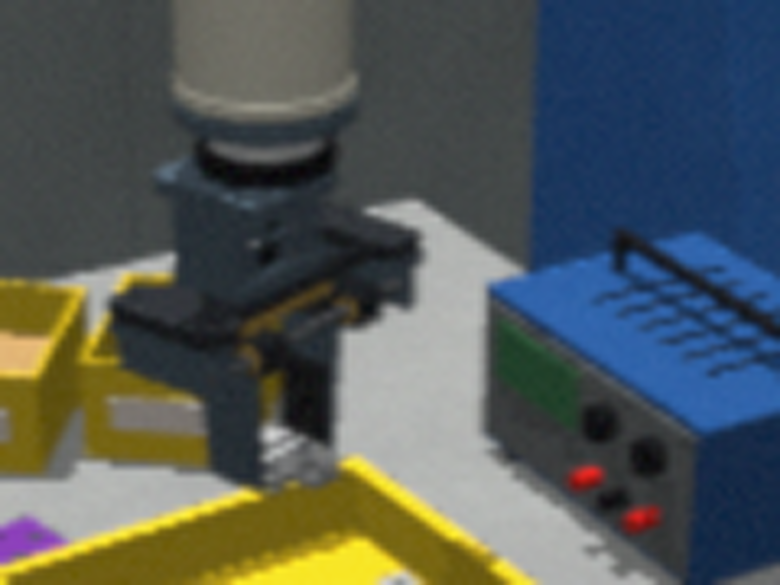

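View pics/top6.png

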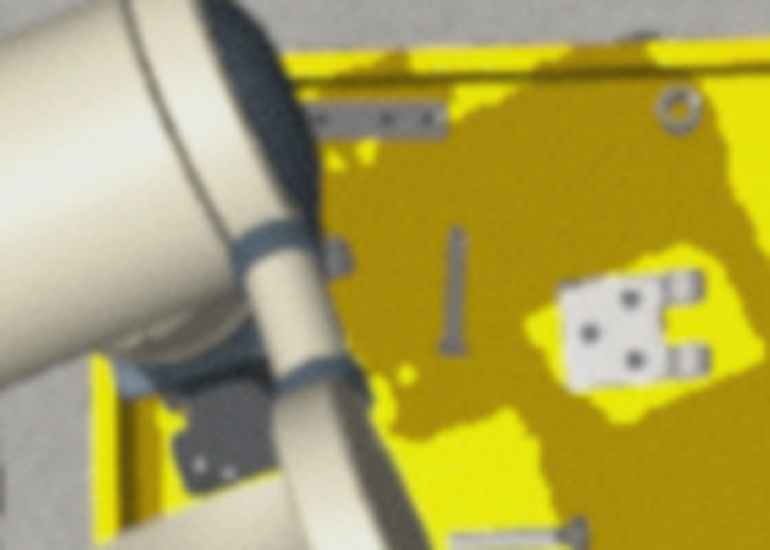

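```bash
cat > rel1.py <<'E'
from h import *
from workcell import get_obs
import sys
o=get_obs(); ax=np.array(eval(sys.argv[1])); th=float(sys.argv[2]); off=float(sys.argv[3]); z=float(sys.argv[4])
u=np.array([np.cos(np.radians(th)),np.sin(np.radians(th))])
print(rel(o["position"],o["orientation"],(*(ax+u*(37.5+off)),z),th-90))
E
python3 rel1.py "(552.5,-78.8)" 78.5 35 75
```

```text
(array([-310.35,  -80.05,    6.26]), array([-5.000e-02,  2.000e-02,  3.233e+01]))
```

servo_tool(
  steps=[
    [[40,-20,-5,0,0,0,3],[40,-70,-18,0,0,0,8],[40,-125,-32,0,0,0,14],[40,-180,-46,0,0,0,20],[40,-235,-60,0,0,0,26],[40,-285,-73,3,0,0,31],[40,-310,-80,6,0,0,32.3],[40,-310,-80,6,0,0,32.3],[40,-310,-80,6,0,0,32.3],[40,-310,-80,6,0,0,32.3]],
  ],
)

```text
time: 9.48
position: [566.9, -6.6, 75.8]
orientation: [-2.431, -1.989, -0.0]
wrist_force: [0.1, -0.1, -2.6]
grip_width: 0.569
```

```bash
cat > l2.py <<'E'
from look import *
crop(D["side"],310,150,110,110,5.5,"pics/side%s.png"%sys.argv[1]); crop(D["top"],320,140,100,100,6,"pics/top%s.png"%sys.argv[1])
A=R.from_rotvec(o["orientation"]).as_matrix()
K=o["position"]-37.5*A[:,0]+[0,0,48.8]; print("tool x ang",np.degrees(np.arctan2(A[1,0],A[0,0])),"K",K.round(1))
for n in D: print(n,"K px",proj(D[n],K).round(1),"axis px",proj(D[n],(552.5,-78.8,98.5)).round(1))
E
python3 l2.py 7 side,top
```

```text
9.575 [567.04319506  -6.60132296  75.81749972] [2.43127006e+00 1.98951277e+00 1.23139448e-04] [-0.1884585  -0.59974103 -2.55533798] 0.5681182222383366
tool x ang 78.58705173693501 K [559.6 -43.4 124.6]
side K px [354.2 204.4] axis px [358.7 217.8]
top K px [359.8 183.3] axis px [372.8 187.5]
```

View pics/side7.png

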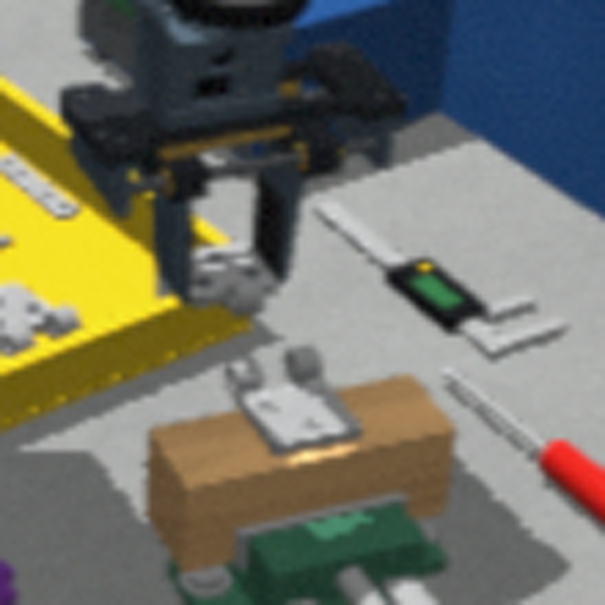

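View pics/top7.png

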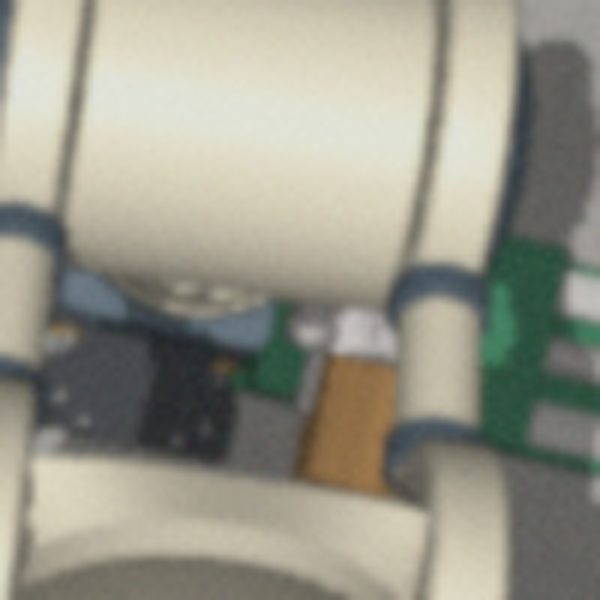

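servo_tool(
  steps=[
    [[40,0,0,15,0,0,0],[40,0,0,24,0,0,0],[40,-7,0,26,0,0,0],[40,-14,0,26,0,0,0],[40,-14,0,26,0,0,0],[40,-14,0,26,0,0,0]],
  ],
)

```text
time: 10.32
position: [564.5, -21.2, 50.0]
orientation: [2.432, 1.988, 0.001]
wrist_force: [1.3, 0.3, -2.3]
grip_width: 0.566
```

```bash
sed -i 's/crop(D\["side"\],310,150,110,110,5.5/crop(D["side"],330,180,70,60,11/; s/crop(D\["top"\],320,140,100,100,6/crop(D["top"],340,170,60,50,12/' l2.py; python3 l2.py 8 side,top
```

```text
10.425 [564.47078065 -20.95782692  49.92725708] [2.43208288e+00 1.98819386e+00 4.36279817e-04] [ 0.761603    0.68759001 -2.04305695] 0.5604195025786837
tool x ang 78.53104037191903 K [557.  -57.7  98.7]
side K px [355.8 213.8] axis px [358.7 217.8]
top K px [364.4 185.5] axis px [372.8 187.5]
```

View pics/side8.png

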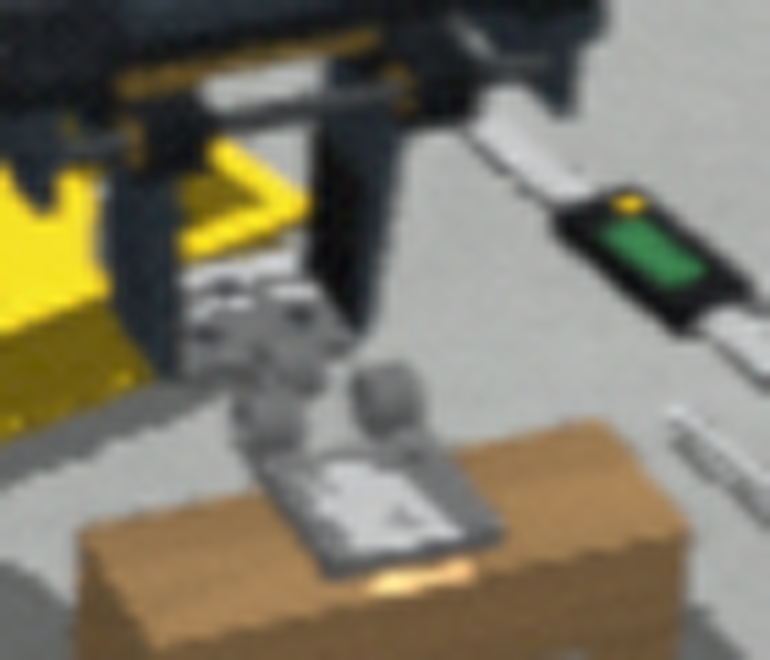

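View pics/top8.png

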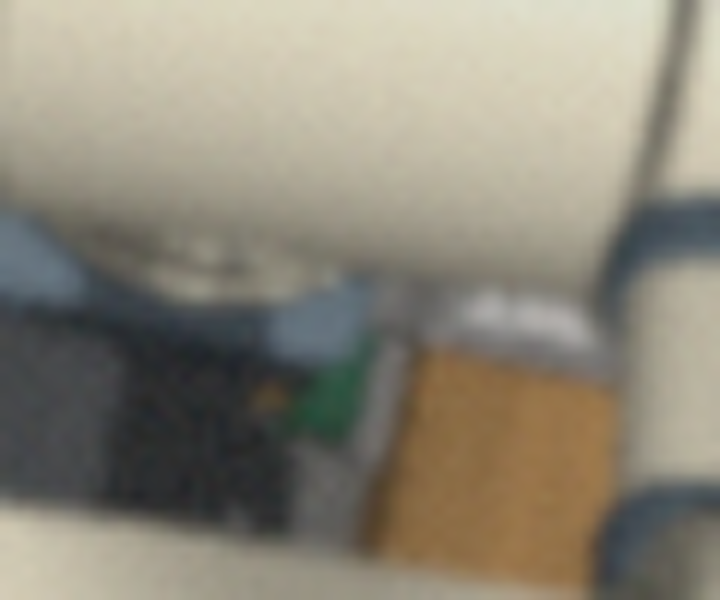

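```bash
cat > ov.py <<'E'
from h import *
import pickle,sys
# model: local frame jamb: x pin, y, z
def cyl(xc,L=16,r=10,n=24):
    a=np.linspace(0,2*np.pi,n+1)
    E=[np.c_[np.full(n+1,xc+s*L/2),r*np.cos(a),r*np.sin(a)] for s in(-1,1)]
    H=[np.c_[np.full(n+1,xc+s*L/2),5*np.cos(a),5*np.sin(a)] for s in(-1,1)]
    return E,H
def box(x0,x1,y0,y1,z0,z1):
    L=[]
    for z in(z0,z1): L.append(np.array([[x0,y0,z],[x1,y0,z],[x1,y1,z],[x0,y1,z],[x0,y0,z]],float))
    for x in(x0,x1):
        for y in(y0,y1): L.append(np.array([[x,y,z0],[x,y,z1]],float))
    return L
FIX=sum([cyl(18)[0],cyl(-18)[0]],[])+box(-26,26,-60,-12,-10.5,-2.5)
LOOSE=cyl(0)[0]+box(-26,26,12,60,-10.5,-2.5)
BLOCK=box(-80,80,-13-60,-13,-98.5,-10.5)
def place(L,o,th):
    t=np.radians(th); u=np.array([np.cos(t),np.sin(t),0]); xx=np.cross(u,[0,0,1]); M=np.c_[xx,u,[0,0,1]]
    return [p@M.T+o for p in L]
def draw(d,items,x0,y0,w,h,f,fn):
    im=cv2.resize(d["frame"][y0:y0+h,x0:x0+w,::-1],None,fx=f,fy=f,interpolation=cv2.INTER_CUBIC)
    for L,c in items:
        for p in L:
            q=np.array([(proj(d,a)-[x0,y0]+.5)*f for a in p])
            cv2.polylines(im,[(q*8).astype(np.int32)],False,c,1,cv2.LINE_AA,3)
    cv2.imwrite(fn,im)
E
cat > ov1.py <<'E'
from ov import *
tag=sys.argv[1]; ax=np.array(eval(sys.argv[2])+(98.5,)); th=float(sys.argv[3]); K=np.array(eval(sys.argv[4])); thl=float(sys.argv[5]); fn=sys.argv[6]
src=sys.argv[7] if len(sys.argv)>7 else "side"
D,o=pickle.load(open(f"D_{tag}.pkl","rb"))
b=np.array(eval(sys.argv[8])) if len(sys.argv)>8 else np.zeros(2)
d=dict(D[src]); d["cx"]+=b[0]; d["cy"]+=b[1]
draw(d,[(place(FIX,ax,th),(0,0,255)),(place(BLOCK,ax,th),(255,0,255)),(place(LOOSE,K,thl),(0,255,0))],330,180,70,54,11,fn)
E
python3 ov1.py 8 "(552.5,-78.8)" 78.5 "(557,-57.7,98.7)" 78.5 pics/ov8.png
```

```text
(no output)
```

View pics/ov8.png

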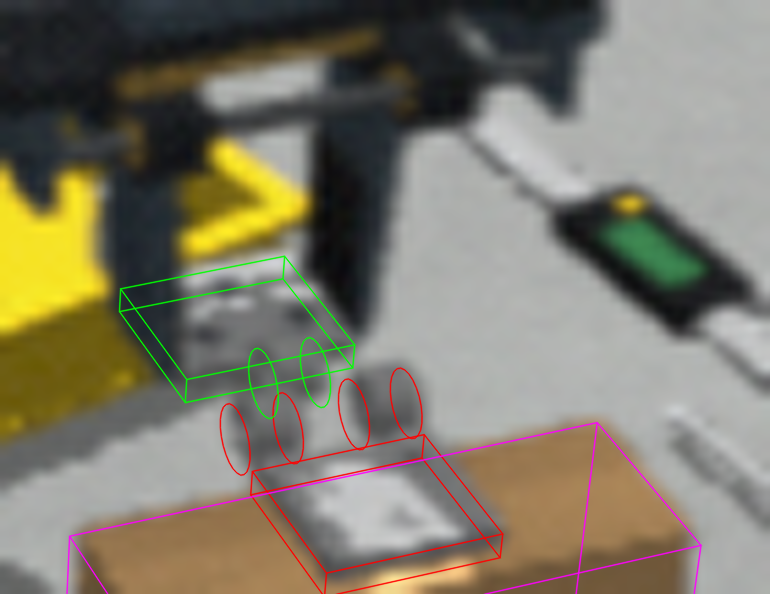

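```bash
python3 ov1.py 8 "(552.5,-78.8)" 78.5 "(557,-57.7,98.7)" 78.5 pics/ov8b.png side "(1.1,-1.2)"
```

```text
(no output)
```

View pics/ov8b.png

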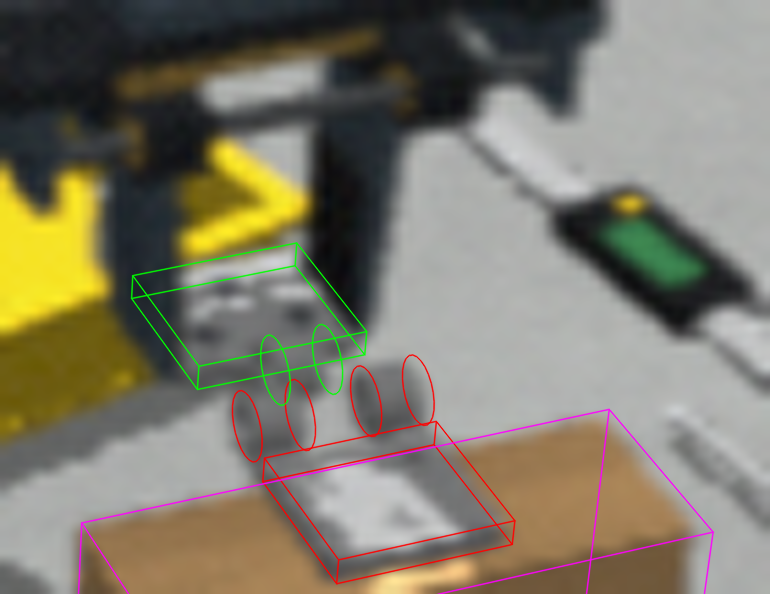

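servo_tool(
  steps=[
    [[40,-2,0,0,0,0,0],[40,-3,0,0,0,0,0],[40,-3,0,0,0,0,0]],
  ],
)

```text
time: 10.8
position: [563.7, -24.0, 49.7]
orientation: [2.432, 1.988, 0.0]
wrist_force: [-0.5, 0.2, -1.5]
grip_width: 0.564
```

servo_tool(
  steps=[
    [[40,-1,0,0,0,0,0],[40,-2,0,0,0,0,0],[40,-2,0,0,0,0,0]],
  ],
)

```text
time: 11.18
position: [563.3, -26.0, 49.7]
orientation: [2.432, 1.988, -0.0]
wrist_force: [0.6, 0.5, -1.8]
grip_width: 0.564
```

servo_tool(
  steps=[
    [[40,-1.5,0,0,0,0,0],[40,-3,0,0,0,0,0],[40,-3,0,0,0,0,0]],
  ],
)

```text
time: 11.55
position: [562.7, -29.0, 49.7]
orientation: [2.432, 1.988, -0.0]
wrist_force: [-0.8, -0.1, -2.8]
grip_width: 0.563
```

servo_tool(
  steps=[
    [[40,-1.5,0,0,0,0,0],[40,-3,0,0,0,0,0],[40,-3,0,0,0,0,0]],
  ],
)

```text
time: 11.92
position: [562.1, -31.9, 49.7]
orientation: [2.432, 1.988, 0.0]
wrist_force: [0.3, -0.3, -2.0]
grip_width: 0.568
```

```bash
python3 l2.py 9 side; python3 ov1.py 9 "(552.5,-78.8)" 78.5 "(554.6,-68.6,98.5)" 78.5 pics/ov9.png side "(0.8,-1.1)"
```

```text
11.975 [562.11311511 -31.85649402  49.71511048] [ 2.43240103e+00  1.98822141e+00 -2.08282792e-05] [ 1.2200445  -0.46800943 -2.6315094 ] 0.5631264683544956Traceback (most recent call last):
  File "l2.py", line 2, in <module>
    crop(D["side"],330,180,70,60,11,"pics/side%s.png"%sys.argv[1]); crop(D["top"],340,170,60,50,12,"pics/top%s.png"%sys.argv[1])
                                                                         ~^^^^^^^
KeyError: 'top'
```

View pics/side9.png

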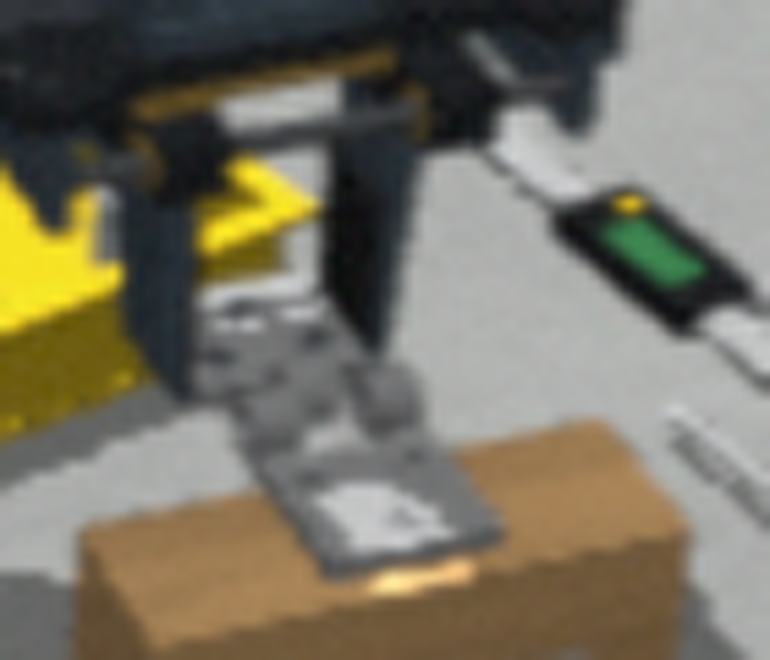

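View pics/ov9.png

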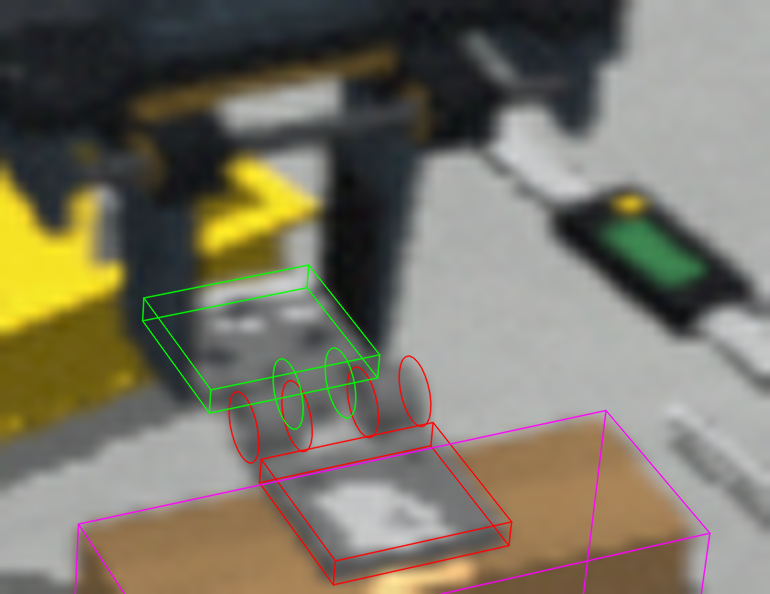

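The side view shows the loose knuckle starting into the gap, between the fixed knuckles at about (270,415) and (388,400). The wrist force shows no contact. I'll keep easing in.

servo_tool(
  steps=[
    [[40,-1.5,0,0,0,0,0],[40,-3,0,0,0,0,0],[40,-3,0,0,0,0,0]],
  ],
)

```text
time: 12.35
position: [561.5, -34.8, 49.7]
orientation: [2.432, 1.988, -0.0]
wrist_force: [-0.4, 0.3, -2.2]
grip_width: 0.567
```

servo_tool(
  steps=[
    [[40,-1.5,0,0,0,0,0],[40,-3,0,0,0,0,0],[40,-3,0,0,0,0,0]],
  ],
)

```text
time: 12.72
position: [560.9, -37.8, 49.7]
orientation: [2.432, 1.988, -0.0]
wrist_force: [-0.2, 0.5, -1.1]
grip_width: 0.563
```

servo_tool(
  steps=[
    [[40,-1,0,0,0,0,0],[40,-2,0,0,0,0,0],[40,-2,0,0,0,0,0]],
  ],
)

```text
time: 13.1
position: [560.6, -39.7, 49.7]
orientation: [2.432, 1.988, -0.0]
wrist_force: [-0.0, 0.3, -2.0]
grip_width: 0.564
```

servo_tool(
  steps=[
    [[40,-1,0,0,0,0,0],[40,-1,0,0,0,0,0]],
  ],
)

```text
time: 13.35
position: [560.3, -40.7, 49.7]
orientation: [2.432, 1.988, -0.0]
wrist_force: [0.0, 0.8, -2.7]
grip_width: 0.56
```

servo_tool(
  steps=[
    [[40,-1,0,0,0,0,0],[40,-1,0,0,0,0,0]],
  ],
)

```text
time: 13.6
position: [560.1, -41.6, 49.7]
orientation: [-2.432, -1.988, 0.0]
wrist_force: [-0.5, 0.3, -1.2]
grip_width: 0.567
```

servo_tool(
  steps=[
    [[40,-1,0,0,0,0,0],[40,-1,0,0,0,0,0]],
  ],
)

```text
time: 13.85
position: [559.9, -42.6, 49.7]
orientation: [-2.432, -1.988, 0.0]
wrist_force: [1.0, 0.1, -0.9]
grip_width: 0.564
```

```bash
sed -i '/for n in D/!s/; crop(D\["top"\].*$//' l2.py; sed -i 's/for n in D: print(n,"K px",/for n in D: print(n,"K px",/' l2.py; python3 l2.py 10 side
```

```text
13.9 [559.91920355 -42.58301793  49.71959442] [-2.43231123e+00 -1.98828555e+00  2.41413211e-05] [-0.22223812 -0.11859324 -2.80232221] 0.5634172362946949
tool x ang 78.5283573260886 K [552.5 -79.3  98.5]
side K px [358.7 217.8] axis px [358.7 217.8]
```

View pics/side10.png

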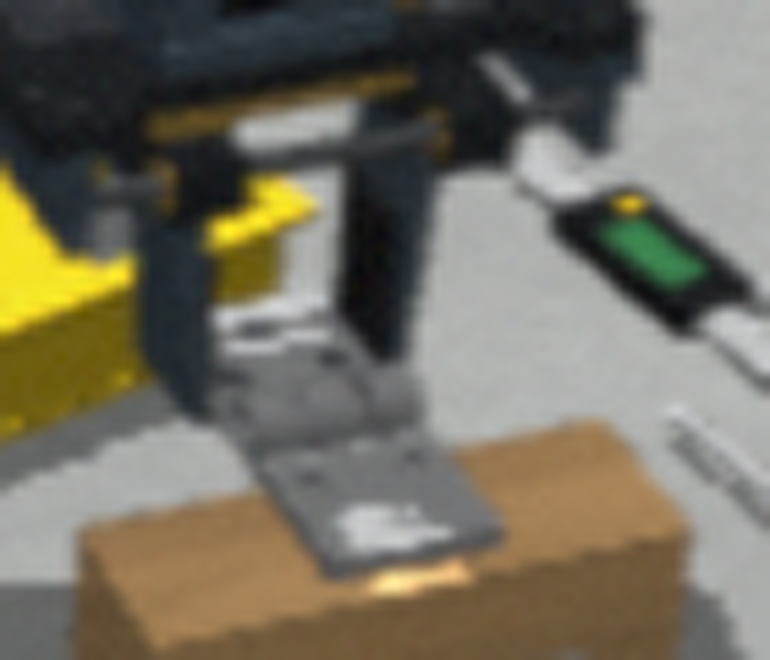

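servo_tool(
  steps=[
    [[40,-1,0,0,0,0,0],[40,-1,0,0,0,0,0]],
  ],
)

```text
time: 14.15
position: [559.8, -43.6, 49.7]
orientation: [2.432, 1.988, 0.0]
wrist_force: [0.1, -0.4, -2.0]
grip_width: 0.57
```

servo_tool(
  steps=[
    [[40,-0.7,0,0,0,0,0],[40,-0.7,0,0,0,0,0]],
  ],
)

```text
time: 14.4
position: [559.6, -44.3, 49.7]
orientation: [-2.432, -1.988, 0.0]
wrist_force: [-0.4, 0.4, -1.2]
grip_width: 0.564
```

servo_tool(
  steps=[
    [[40,-0.7,0,0,0,0,0],[40,-0.7,0,0,0,0,0]],
  ],
)

```text
time: 14.65
position: [559.5, -45.0, 49.8]
orientation: [2.432, 1.988, 0.0]
wrist_force: [-0.1, -0.2, -2.4]
grip_width: 0.565
```

servo_tool(
  steps=[
    [[40,-0.7,0,0,0,0,0],[40,-0.7,0,0,0,0,0]],
  ],
)

```text
time: 14.9
position: [559.5, -45.1, 49.8]
orientation: [-2.432, -1.988, -0.001]
wrist_force: [0.3, 6.1, -2.2]
grip_width: 0.56
```

servo_tool(
  steps=[
    [[40,-0.7,0,0,0,0,0],[40,-0.7,0,0,0,0,0]],
  ],
)

```text
time: 15.15
position: [559.4, -45.1, 49.7]
orientation: [-2.432, -1.987, -0.002]
wrist_force: [1.7, 12.1, -1.7]
grip_width: 0.561
```

```bash
python3 l2.py 11 side
```

```text
15.2 [559.40853702 -45.11577173  49.73439621] [-2.43171161e+00 -1.98746406e+00 -2.13124400e-03] [ 2.88577209 11.96219996 -1.8579427 ] 0.5638526379304769
tool x ang 78.51900087899314 K [551.9 -81.9  98.5]
side K px [359.1 218.3] axis px [358.7 217.8]
```

View pics/side11.png

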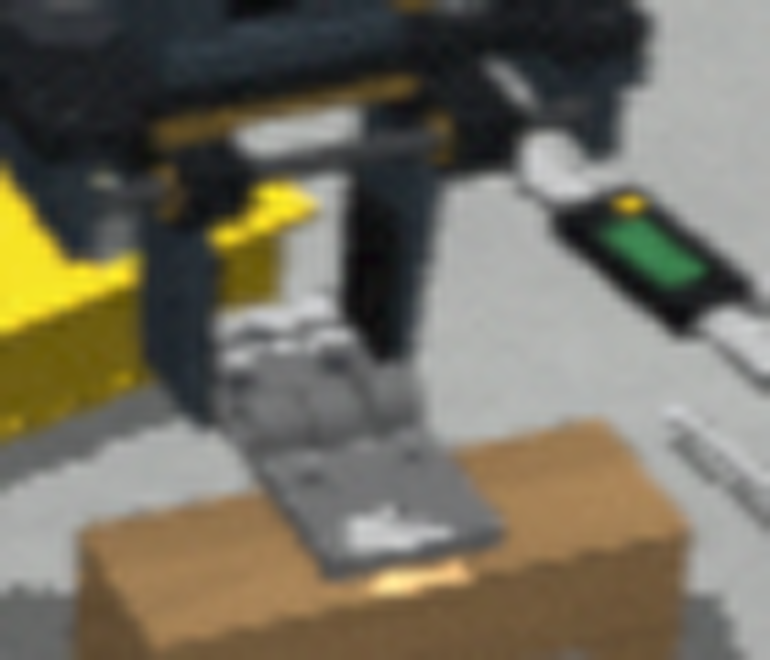

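Contact came with 6 then 12 N as the barrel met the fixed plate edge. That places y = -2 mm at the reported contact point, so I'll back off about 2.2 mm from there to zero y.

servo_tool(
  steps=[
    [[40,2,0,0,0,0,0],[40,3.5,0,0,0,0,0],[40,3.5,0,0,0,0,0]],
  ],
)

```text
time: 15.58
position: [559.9, -42.9, 49.7]
orientation: [2.432, 1.988, -0.0]
wrist_force: [-0.1, 0.4, -2.1]
grip_width: 0.568
```

```bash
python3 l2.py 12 side; cp pics/side12.png pics/side12c.png
python3 - <<'E'
from ov import *
D,o=pickle.load(open("D_12.pkl","rb")); d=dict(D["side"]); d["cx"]+=.8; d["cy"]-=1.1
cv2.imwrite("pics/c12.png",cv2.resize(d["frame"][205:228,345:373,::-1],None,fx=26,fy=26,interpolation=cv2.INTER_CUBIC))
D8,_=pickle.load(open("D_8.pkl","rb"))
g=cv2.cvtColor(d["frame"],cv2.COLOR_RGB2GRAY); print(g[206:226,348:372])
E
```

```text
15.625 [559.86352353 -42.93354569  49.69750922] [ 2.43227422e+00  1.98833695e+00 -1.75856594e-04] [-0.29296919 -0.02419275 -1.75081352] 0.5643169710327149
tool x ang 78.53066356335223 K [552.4 -79.7  98.5]
side K px [358.8 217.9] axis px [358.7 217.8]
[[ 43  51  80  91  94 100 111 141 180 189 186 163  91  34  17  19  18  29
   42  67 124 174 178 179]
 [ 46  76 110 120 135 149 159 181 197 197 196 172  81  26  16  13  17  29
   43  77 136 172 176 177]
 [ 60 133 195 189 188 184 186 189 189 172 135 120  82  34  17  17  15  33
   49  97 154 176 178 179]
 [ 54 123 180 154 115 105 110 131 135 128 128 124 102  65  30  16  19  34
   57 114 171 178 179 180]
 [ 54  85 123 118 100 103 119 147 161 150 176 164 119 100  60  27  19  31
   56 117 174 178 179 177]
 [ 53  79 117 143 176 179 180 164 130 118 124 115 106 110  96  46  21  36
   68 126 170 178 178 176]
 [ 49  76 110 116 126 124 125 122 119 115 102  74  67  90 105  82  49  57
   89 138 175 178 178 180]
 [ 47  66  84  93 104 114 115 116 115 117 110  93  82  90 101 101  96 108
  120 146 176 177 178 179]
 [ 51  62  63  66  79 106 115 117 116 11
[... 472 characters left out ...]
57 128 111 105  94  97  94  94  87  82  82  84  85  95  97  91  98
  117 125 128 153 171 176]
 [175 174 158 123  96  83  85  86  87  91  85  84  91 111 132 134 117 116
  116 116 117 128 145 148]
 [176 174 173 154 107  89  99 107 115 122 130 116 115 118 119 120 118 113
  107  92 106 116 120 122]
 [175 174 175 165 133 101 119 118 116 116 116 117 116 117 118 115 116 112
  106 112 109 116 114 116]
 [173 173 176 173 149 104  95 111 109  96  90 103 113 118 117 116 113 115
  113 117 114 114 115 119]
 [169 172 171 161 145 126  94  98 110 106 106 107 109 118 116 115 118 116
  114 116 116 116 116 117]
 [144 143 134 126 122 118 101  95 111 115 112 114 115 116 118 129 129 126
  120 124 117 116 116 115]]
```

View pics/c12.png

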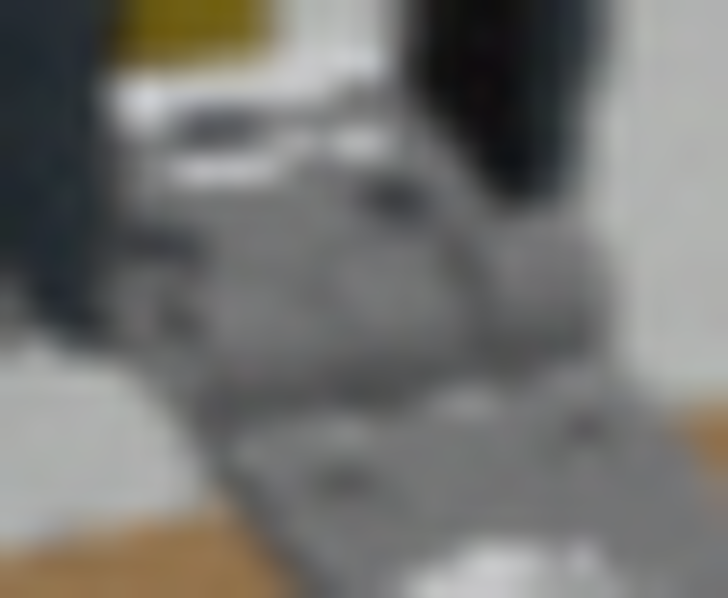

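servo_tool(
  steps=[
    [[40,0,1.2,0,0,0,0],[40,0,1.2,0,0,0,0]],
  ],
)

```text
time: 15.88
position: [561.2, -43.2, 49.7]
orientation: [2.432, 1.988, 0.0]
wrist_force: [-0.0, 0.4, -2.1]
grip_width: 0.567
```

servo_tool(
  steps=[
    [[40,0,-1.2,0,0,0,0],[40,0,-2.4,0,0,0,0],[40,0,-2.4,0,0,0,0]],
  ],
)

```text
time: 16.25
position: [559.5, -42.8, 49.9]
orientation: [2.431, 1.988, 0.002]
wrist_force: [5.3, -0.9, -4.2]
grip_width: 0.563
```

servo_tool(
  steps=[
    [[40,0,2,0,0,0,0],[40,0,3.8,0,0,0,0],[40,0,3.8,0,0,0,0]],
  ],
)

```text
time: 16.62
position: [562.4, -43.4, 49.6]
orientation: [-2.432, -1.988, 0.0]
wrist_force: [-0.3, -0.3, -1.7]
grip_width: 0.565
```

servo_tool(
  steps=[
    [[40,0,0.8,0,0,0,0],[40,0,0.8,0,0,0,0]],
  ],
)

```text
time: 16.88
position: [563.2, -43.6, 49.7]
orientation: [-2.432, -1.988, 0.0]
wrist_force: [-0.4, 0.5, -2.0]
grip_width: 0.565
```

servo_tool(
  steps=[
    [[40,0,0.6,0,0,0,0],[40,0,0.6,0,0,0,0]],
  ],
)

```text
time: 17.12
position: [563.4, -43.6, 49.6]
orientation: [-2.432, -1.988, 0.001]
wrist_force: [-2.5, 1.3, -2.1]
grip_width: 0.563
```

servo_tool(
  steps=[
    [[40,0,0.5,0,0,0,0],[40,0,0.5,0,0,0,0]],
  ],
)

```text
time: 17.38
position: [563.5, -43.6, 49.6]
orientation: [-2.431, -1.987, 0.002]
wrist_force: [-6.1, 1.1, 0.7]
grip_width: 0.569
```

Both sides touch, with about 4.1 mm between the contacts against the 4 mm nominal, so the yaw is good. I'll recentre. Then I'll check height by touch: lift 24 mm, go over, and rest the plate lightly on the fixed barrels, where contact is expected 20.5 mm above the final height.

servo_tool(
  steps=[
    [[40,0,-3,0,0,0,0],[40,0,-3,0,0,0,0],[40,0,-3,-12,0,0,0],[40,0,-3,-24,0,0,0],[40,-7,-3,-24,0,0,0],[40,-14,-3,-24,0,0,0],[40,-14,-3,-22,0,0,0],[40,-14,-3,-22,0,0,0]],
  ],
)

```text
time: 18.38
position: [558.2, -56.9, 71.2]
orientation: [-2.432, -1.988, 0.001]
wrist_force: [0.4, 0.1, -1.6]
grip_width: 0.568
```

servo_tool(
  steps=[
    [[40,0,0,0.7,0,0,0],[40,0,0,0.7,0,0,0]],
  ],
)

```text
time: 18.62
position: [558.5, -56.8, 70.9]
orientation: [-2.432, -1.988, 0.0]
wrist_force: [-0.4, -0.8, -1.7]
grip_width: 0.565
```

servo_tool(
  steps=[
    [[40,0,0,0.6,0,0,0],[40,0,0,0.6,0,0,0]],
  ],
)

```text
time: 18.88
position: [558.6, -56.8, 70.4]
orientation: [-2.432, -1.988, 0.0]
wrist_force: [-0.5, 0.6, -1.8]
grip_width: 0.565
```

servo_tool(
  steps=[
    [[40,0,0,0.5,0,0,0],[40,0,0,0.5,0,0,0]],
  ],
)

```text
time: 19.12
position: [558.6, -56.9, 69.9]
orientation: [2.432, 1.988, -0.0]
wrist_force: [0.2, 0.3, -2.2]
grip_width: 0.566
```

servo_tool(
  steps=[
    [[40,0,0,0.5,0,0,0],[40,0,0,0.5,0,0,0]],
  ],
)

```text
time: 19.38
position: [558.6, -56.9, 69.7]
orientation: [2.432, 1.988, 0.0]
wrist_force: [-1.7, 0.4, 4.4]
grip_width: 0.567
```

servo_tool(
  steps=[
    [[40,0,0,0.5,0,0,0],[40,0,0,0.5,0,0,0]],
  ],
)

```text
time: 19.62
position: [558.6, -56.9, 69.6]
orientation: [2.432, 1.988, 0.0]
wrist_force: [-3.8, 1.7, 12.5]
grip_width: 0.561
```

Contact came at reported z 69.75, so the target height is 49.25. I had 49.7, a 0.45 mm correction. I'll return into the gap from above, centred.

servo_tool(
  steps=[
    [[40,0,0,-4,0,0,0],[40,7,0,-4,0,0,0],[40,14,0,-4,0,0,0],[40,14,0,-4,0,0,0],[40,14,0,2,0,0,0],[40,14,0,7,0,0,0],[40,14,0,10,0,0,0],[40,14,0,10,0,0,0]],
  ],
)

```text
time: 20.62
position: [561.1, -43.2, 58.6]
orientation: [-2.432, -1.988, 0.001]
wrist_force: [-0.1, 0.2, -0.9]
grip_width: 0.563
```

servo_tool(
  steps=[
    [[40,0,0,3,0,0,0],[40,0,0,6,0,0,0],[40,0,0,9,0,0,0],[40,0,0,9.6,0,0,0],[40,0,0,9.6,0,0,0],[40,0,0,9.6,0,0,0]],
  ],
)

```text
time: 21.38
position: [561.4, -43.2, 49.4]
orientation: [2.432, 1.988, 0.0]
wrist_force: [0.2, -0.2, -1.9]
grip_width: 0.564
```

```bash
python3 l2.py 13 side; python3 -c "
from ov import *
D,o=pickle.load(open('D_13.pkl','rb')); d=D['side']
cv2.imwrite('pics/c13.png',cv2.resize(d['frame'][205:228,345:373,::-1],None,fx=26,fy=26,interpolation=cv2.INTER_CUBIC))"
```

```text
21.425 [561.4343259  -43.17711209  49.39078542] [2.43217172e+00 1.98831495e+00 1.34701197e-04] [-1.03911973 -0.29609218 -1.14096919] 0.5666910896241473
tool x ang 78.53240859198009 K [554.  -79.9  98.2]
side K px [359.3 217.9] axis px [358.7 217.8]
```

View pics/c13.png

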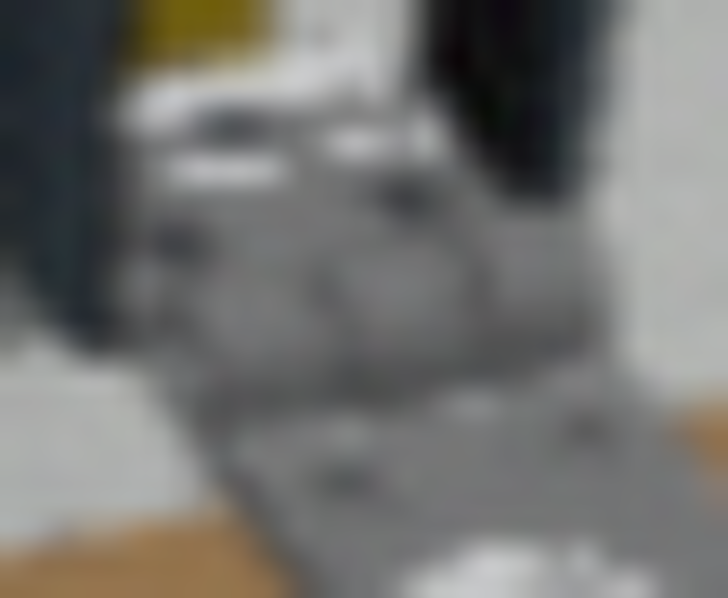

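The close crop shows the three barrels in one unbroken line, with small gaps at about columns 325 and 475, and no contact force. I'll hand in.

```bash
python3 -c "
from workcell import ctrl,get_obs
print(ctrl.finish_job()); o=get_obs(); print(o['time'],o['position'],o['wrist_force'],o['grip_width'])"
```

```text
the job is handed in; nothing more can be done
None
the job is handed in; nothing more can be done
```

I took the grey single-knuckle leaf from the bin, eased its knuckle into the gap between the fixed knuckles and handed the job in at about 21.4 s, still holding it in the air. No verdict was reported.

**Problems on the way**
- The first grip closed on nothing. The side camera showed the fingertips about 37 mm higher than the reported TCP. I never found the cause, so I went lower using the pictures and the wrist force until the leaf was gripped; the opening read 51.9 mm for a 52 mm plate.
- The arm hid the hinge from the top camera, so the final fit rests on the side view and on light touches.

**Last checks**

| Check | Result |
|---|---|
| Sideways along the pin (x) | Touched on both sides, about 4.1 mm apart against 4 mm nominal; left in the middle. This also shows the yaw is close |
| Away from the block (y) | Touched the fixed leaf at up to about 12 N, then backed off 2.2 mm |
| Height (z) | Rested the plate on the fixed barrels at up to about 12.5 N; final height within about 0.2 mm of what that gave |
| At hand-in | Only the leaf's weight showed on the wrist. In the side view the three barrels lie in one line |

My earlier estimates from the pictures and arm readings differed from the touch results by about 1.4 mm in x, 1 mm in y and 0.45 mm in z; I used the touch results.

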